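Pack the carrying board: cartons pinwheeled round the wax pot

ROBOT

A 6-joint arm with a two-finger parallel gripper is mounted at the origin on the work surface. World frame = base frame: x ahead of the robot, y to its left, z up, the work surface at z = 0. Lengths are in m, angles in rad, forces in N, time in s.
With the tool pointing down it reaches from about 0.35 to 0.975 m from the base axis. Payload 7.1 kg.
Tool frame: the origin (TCP) lies at the very end of the fingers, on their centre line; the grasp point (between the pads) lies 19 mm behind it (tcp_to_grasp is the distance from the TCP to the grasp point, in m); z points along the fingers, x is the direction in which the jaws open and shut, and the axes are right-handed (so a half turn about z gives the same grasp; the last joint's range is limited). The gripper opens to 88 mm and grips with 3 to 60 N. Pads are 20 mm wide; open, the fingers measure 115 mm over their backs; the gripper's body (75 mm by 178 mm) begins 61 mm behind the grasp point.
Start: joints at [1.205, 0.423, 1.63, -0, 1.089, -0.019], TCP at [0.212, 0.588, 0.223] pointing down, gripper open.
Joint ranges: [-3, 3], [-0.9, 2.11], [0.09, 2.58], [-1.31, 4.45], [0.11, 2.69], [-2.54, 2.54]. Speed limits (rad/s): [2.39, 2.39, 3.01, 3.14, 3.14, 3.14].

INTERFACE

Orientations are given as a unit quaternion [w, x, y, z].
In Python, from station import * gives the robot as it stands. The module is installed in compiled form; this text tells all that it offers.
- The arm moves only by the shell command python3 -m inch 'ROWS'. ROWS is a JSON object of lists of equal length, an entry for each row: "linear": the shift along the tool's x, y, z in m, a list of three; "rotation": the turn, a rotation vector about the tool's x, y, z in rad, a list of three; "gripper": the opening, from 0 (shut) to 1 (fully open). In form: {"linear": [[tx, ty, tz], ...], "rotation": [[wx, wy, wz], ...], "gripper": [gripper, ...]}. A call has 1 to 5 rows; each row shifts and turns the pose as measured when the row begins, along the tool's axes as they then stand; what a row does not reach is not made up. A row lasts 1/8 s, in which the tool goes at most 62.5 mm and 10.7 degrees, less where a joint would pass 70% of its speed; a pose out of reach is approached as far as the arm can. A call with a gripper value outside its range is refused whole. The fingers move at their own pace and stop on an object; the grip force is fixed at half the most. Time passes only in rows, so rows that do not move let the fingers close. It gives the time, the measured TCP pose, the force and the opening at its end, in the units of the state.
- get_obs(): the state, without advancing time (a new reading comes with each control period).
- get_image(name): name is "scene" or "top"; returns (picture, depth): 420x560x3 uint8, blue, green, red; 420x560 float32, m along the optical axis (not along the pixel's ray), 0 where there is no reading.
- camera_info(name): a dict with "fx", "fy", "cx", "cy" (pixels), "k1" (the pictures are not rectified: a ray, as slopes to the right and down, at radius r is drawn at 1 + k1 r^2 times it, then the intrinsics apply), "R" (3x3) and "t" (3): a world point X has camera coordinates R X + t. Camera axes: x right, y down, z forward; pixel columns grow to the right and rows downward; lengths in m; the calibration is good to about 2 mm. A picture is of the moment at which its call begins. camera_info takes no time and is no camera call.
- job_done(): hands the job in, once; it reports no verdict.
The state is a dict: "time_s": time; "joint_pos": joint angles; "joint_velocities": joint speeds; "effort": joint torques, N m; "tool_pos": TCP position; "eef_rot": TCP orientation; "ft_force": force on the tool from outside, world axes, zero at the start; "ft_torque": the same for the moment, N m; "finger_gap": opening from 0.0 (shut) to 1.0 (fully open).
Only numpy, scipy, OpenCV 4.12 (cv2) and the standard library are available. Lean on these libraries where they do the work, as an engineer would, in place of code of your own. Each camera call takes 0.05 s, during which the arm holds its last target.

TASK

Get the order ready to carry: first clear the shoe brush off the carrying board and lay it, bristles down, in the grey tray, then stand the wax pot upright on the ring mark in the middle of the board. Lay every carton (there are three or four; with three, leave any one place empty) flat on the board in one of the four places outlined round the pot, so they interlock in a pinwheel, and close the pot with its loose lid, plugged in and level. Leave the bottle, the tin and the wooden shoe last where they are.

Things in the scene. Friction and masses are not known exactly. Their poses are not given: they have to be found in the camera images.
- slab: plywood carrying board, fixed, 250 x 250 mm, 20 mm thick (top face 20 mm above its origin). Origin at the centre of its underside on the table, z up, x and y along its edges. Its top carries dark outlines of four carton places and a ring mark in the middle
- middle (a point): centre of the ring mark (66 mm across) on the board's top face, where the pot is to stand; axes as the board. The four places leave a clear square of 84 x 84 mm round it
- place_1 (a point): centre of carton place 1 on the board's top face, at (-28, -70) mm from the board's middle along the board's axes; a carton here lies with its length along the board's x axis. The outline is 130 x 56 mm; cartons in their places have 5 mm gaps between them
- place_2 (a point): centre of carton place 2 on the board's top face, at (70, -28) mm from the board's middle along the board's axes; a carton here lies with its length along the board's y axis. The outline is 130 x 56 mm; cartons in their places have 5 mm gaps between them
- place_3 (a point): centre of carton place 3 on the board's top face, at (28, 70) mm from the board's middle along the board's axes; a carton here lies with its length along the board's x axis. The outline is 130 x 56 mm; cartons in their places have 5 mm gaps between them
- place_4 (a point): centre of carton place 4 on the board's top face, at (-70, 28) mm from the board's middle along the board's axes; a carton here lies with its length along the board's y axis. The outline is 130 x 56 mm; cartons in their places have 5 mm gaps between them
- carton_1: cardboard carton, 130 (x) x 56 (y) x 50 (z) mm, about 0.3 kg, with a stiff carry tab standing on the middle of its top: 12 mm thick (along x), 46 mm wide (along y), its top 84 mm above the carton's underside. Pinch the tab across its 12 mm. Origin at the centre of the underside, z up; either way round is the same. All cartons are alike; one may be absent
- carton_2: cardboard carton, 130 (x) x 56 (y) x 50 (z) mm, about 0.3 kg, with a stiff carry tab standing on the middle of its top: 12 mm thick (along x), 46 mm wide (along y), its top 84 mm above the carton's underside. Pinch the tab across its 12 mm. Origin at the centre of the underside, z up; either way round is the same. All cartons are alike; one may be absent
- carton_3: cardboard carton, 130 (x) x 56 (y) x 50 (z) mm, about 0.3 kg, with a stiff carry tab standing on the middle of its top: 12 mm thick (along x), 46 mm wide (along y), its top 84 mm above the carton's underside. Pinch the tab across its 12 mm. Origin at the centre of the underside, z up; either way round is the same. All cartons are alike; one may be absent
- carton_4: cardboard carton, 130 (x) x 56 (y) x 50 (z) mm, about 0.3 kg, with a stiff carry tab standing on the middle of its top: 12 mm thick (along x), 46 mm wide (along y), its top 84 mm above the carton's underside. Pinch the tab across its 12 mm. Origin at the centre of the underside, z up; either way round is the same. All cartons are alike; one may be absent
- pot: open round aluminium pot with solid brown wax inside, 62 mm outer diameter, 54 mm inner diameter, 95 mm high, about 0.35 kg. Origin at the centre of its underside, z up
- pot_rim (a point): centre of the pot's mouth, 95 mm above its underside
- lid: loose aluminium lid: disc 70 mm across, 5 mm thick, underside 8 mm above the origin; below it a tapered plug 47 mm across, 8 mm deep, that enters the pot; on top a black knob 24 mm across, from 13 to 41 mm above the origin. Origin at the centre of the plug's underside, z up; closed, it lies 8 mm below the pot's rim. Starts on the table, plug down
- brush: shoe brush, 150 (x) x 46 (y) x 46 (z) mm: brown wooden back on top, black bristle block below. Origin at the centre of the bristles' underside, z up. Starts on the board's middle. Grip across its 46 mm
- tray: shallow grey open tray, fixed, 200 (x) x 120 (y) mm outside, 28 mm high, 5 mm walls. Origin at the centre of its underside
- tray_in (a point): centre of the tray's inner floor, 5 mm above the table; axes as the tray, x its long side
- dye_bottle: bystander: white dye bottle with red cap, 64 mm across, 150 mm high, origin under its centre; leave alone
- polish_tin: bystander: dark steel tin, 84 mm across, 50 mm high, origin under its centre; leave alone
- shoe_last: bystander: wooden shoe last about 190 mm long, 75 mm high, origin under its middle; leave alone

How it is judged:
On the way, in this order (a step that is already met when the one before it is completed fails the run):
1. the brush lies in the tray, bristles down (x of brush in the frame of tray_in between -0.04 and 0.04 m and y of brush in the frame of tray_in between -0.04 and 0.04 m and z of brush in the frame of tray_in between -0.004 and 0.006 m and angle between brush's own z axis and vertical below 0.1 rad), for 0.2 s.
2. the pot stands upright on the ring mark (horizontal distance between pot and middle below 0.01 m and z of pot in the frame of middle between -0.004 and 0.005 m and angle between pot's own z axis and vertical below 0.06 rad), for 0.2 s.
At the end, for the whole second after the job is handed in: Brush bristles down on the tray floor (centre within 40 mm each way); pot upright on the board within 10 mm of the ring mark; each carton flat on the board within 10 mm and 0.1 rad of a place; lid plugged into the pot, level; all at rest (all of step 1 and all of step 2 and linear speed of each of pot, lid, carton_1, carton_2, carton_3, carton_4 below 0.02 m/s and horizontal distance between lid and pot_rim below 0.006 m and z of lid in the frame of pot_rim between -0.012 and -0.0055 m and angle between the z axis of lid and the z axis of pot, either way round below 0.05 rad and angle between lid's own z axis and vertical below 0.08 rad and ((horizontal distance between carton_1 and place_1 below 0.01 m and angle between the x axis of carton_1 and the x axis of slab, either way round below 0.1 rad) or (horizontal distance between carton_1 and place_2 below 0.01 m and angle between the x axis of carton_1 and the y axis of slab, either way round below 0.1 rad) or (horizontal distance between carton_1 and place_3 below 0.01 m and angle between the x axis of carton_1 and the x axis of slab, either way round below 0.1 rad) or (horizontal distance between carton_1 and place_4 below 0.01 m and angle between the x axis of carton_1 and the y axis of slab, either way round below 0.1 rad)) and z of carton_1 in the frame of middle between -0.004 and 0.005 m and angle between each of carton_1, carton_2, carton_3, carton_4's own z axis and vertical below 0.06 rad and ((horizontal distance between carton_2 and place_1 below 0.01 m and angle between the x axis of carton_2 and the x axis of slab, either way round below 0.1 rad) or (horizontal distance between carton_2 and place_2 below 0.01 m and angle between the x axis of carton_2 and the y axis of slab, either way round below 0.1 rad) or (horizontal distance between carton_2 and place_3 below 0.01 m and angle between the x axis of carton_2 and the x axis of slab, either way round below 0.1 rad) or (horizontal distance between carton_2 and place_4 below 0.01 m and angle between the x axis of carton_2 and the y axis of slab, either way round below 0.1 rad)) and z of carton_2 in the frame of middle between -0.004 and 0.005 m and ((horizontal distance between carton_3 and place_1 below 0.01 m and angle between the x axis of carton_3 and the x axis of slab, either way round below 0.1 rad) or (horizontal distance between carton_3 and place_2 below 0.01 m and angle between the x axis of carton_3 and the y axis of slab, either way round below 0.1 rad) or (horizontal distance between carton_3 and place_3 below 0.01 m and angle between the x axis of carton_3 and the x axis of slab, either way round below 0.1 rad) or (horizontal distance between carton_3 and place_4 below 0.01 m and angle between the x axis of carton_3 and the y axis of slab, either way round below 0.1 rad)) and z of carton_3 in the frame of middle between -0.004 and 0.005 m and ((horizontal distance between carton_4 and place_1 below 0.01 m and angle between the x axis of carton_4 and the x axis of slab, either way round below 0.1 rad) or (horizontal distance between carton_4 and place_2 below 0.01 m and angle between the x axis of carton_4 and the y axis of slab, either way round below 0.1 rad) or (horizontal distance between carton_4 and place_3 below 0.01 m and angle between the x axis of carton_4 and the x axis of slab, either way round below 0.1 rad) or (horizontal distance between carton_4 and place_4 below 0.01 m and angle between the x axis of carton_4 and the y axis of slab, either way round below 0.1 rad)) and z of carton_4 in the frame of middle between -0.004 and 0.005 m); the robot touches nothing.
It fails at once if the dye bottle was moved more than 30 mm (distance of dye_bottle from where it was at the start of the episode above 0.03 m).
It fails at once if the polish tin was moved more than 30 mm (distance of polish_tin from where it was at the start of the episode above 0.03 m).
It fails at once if the shoe last was moved more than 30 mm (distance of shoe_last from where it was at the start of the episode above 0.03 m).
Of carton_1, carton_2, carton_3, carton_4 only 3 to 4 are there at a start; the rules pass over those that are not, and their reading is None.
At some moment in a run one of carton_1, carton_2, carton_3, carton_4 may be knocked a few centimetres aside while the robot is not near it.
It also fails if it takes over 210 s, if anything falls off the work surface, if the arm or the gripper's body presses on something with over 40 N, if the wrist force passes 120 N, or if a joint passes its speed limit or range.

## Working session

There is one attempt and no reset: what is moved stays moved. The work goes in short steps, Python scripts to look and compute and a shell command to move; the robot and the scene stay as the last step left them, time stands still between calls to the robot, and variables do not carry over. Pictures are saved under pics/ and viewed, and the job is handed in when it is done.

```bash
mkdir -p pics; ls; cat > h.py <<'E'
from station import *
import numpy as np, cv2
from scipy.spatial.transform import Rotation as Ro
def snap(name,fn,save=True):
    im,d=get_image(name); np.savez('%s.npz'%fn,im=im,d=d,cam=name)
    if save: cv2.imwrite('pics/%s.png'%fn,im)
    return im,d
def K(c): return np.array([[c['fx'],0,c['cx']],[0,c['fy'],c['cy']],[0,0,1.]])
def pts(name,d):
    c=camera_info(name); h,w=d.shape
    u,v=np.meshgrid(np.arange(w),np.arange(h))
    p=np.stack([u,v],-1).reshape(-1,1,2).astype(float)
    s=cv2.undistortPoints(p,K(c),np.array([c['k1'],0,0,0,0.])).reshape(h,w,2)
    X=np.dstack([s*d[...,None],d])
    R=np.array(c['R']);t=np.array(c['t'])
    return (X-t)@R
def proj(name,P):
    c=camera_info(name)
    r,_=cv2.Rodrigues(np.array(c['R']))
    return cv2.projectPoints(np.array(P,float).reshape(-1,1,3),r,np.array(c['t'],float),K(c),np.array([c['k1'],0,0,0,0.]))[0].reshape(-1,2)
def onplane(name,uv,z):
    c=camera_info(name);R=np.array(c['R']);t=np.array(c['t'])
    s=cv2.undistortPoints(np.array(uv,float).reshape(-1,1,2),K(c),np.array([c['k1'],0,0,0,0.])).reshape(-1,2)
    d=np.c_[s,np.ones(len(s))]@R; o=-R.T@t
    return o+d*((z-o[2])/d[:,2])[:,None]
E
cat > a.py <<'E'
from h import *
print(get_obs())
for n in ['scene','top']:
    c=camera_info(n); print(n,c['fx'],c['k1'],-np.array(c['R']).T@np.array(c['t'])); snap(n,n+'0')
E
python3 a.py
```

```text
pics
{'time_s': 0.0, 'joint_pos': array([ 1.20501807e+00,  4.23805073e-01,  1.63069211e+00, -6.87725436e-07,
        1.08860541e+00, -1.90145256e-02]), 'joint_velocities': array([ 9.37948370e-04, -1.36884643e-03,  8.45956023e-05,  2.30413727e-03,
       -1.33291994e-04, -7.51964155e-04]), 'effort': array([-4.42185075e-03, -5.44624114e+01, -2.73653662e+01,  6.42694579e-02,
        2.26701127e-02, -1.19193078e-04]), 'tool_pos': array([0.21219441, 0.58728162, 0.2219232 ]), 'eef_rot': array([ 4.22170304e-04,  8.18490956e-01,  5.74518916e-01, -6.25902395e-04]), 'ft_force': array([0.81058151, 0.03329136, 0.55166206]), 'ft_torque': array([-0.02960987,  0.03262226, -0.03924966]), 'finger_gap': 1.0008209971077966}
scene 396.80005370670096 0.035860842032593626 [1.23732984 0.34788621 0.94488291]
top 444.1287850610578 -0.021510320212349172 [ 0.43519348 -0.00411227  1.43485161]
```

View pics/top0.png

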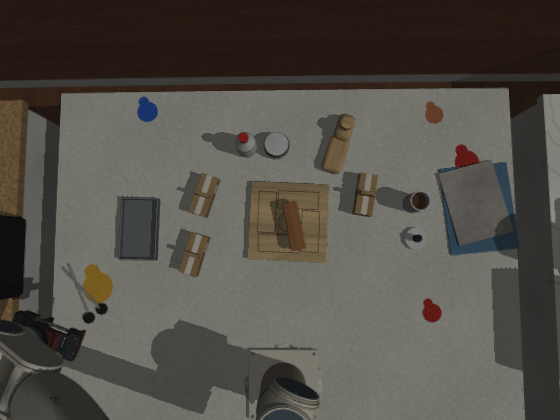

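View pics/scene0.png

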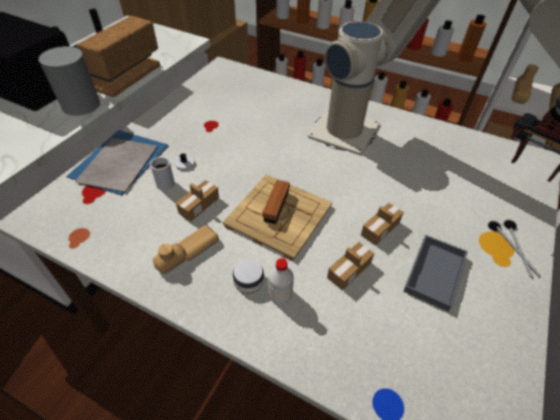

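Top view: three cartons at about (204,195), (193,254) and (366,194). The pot is at (419,201), the lid at (416,238), the tray at (139,228), the brush at (291,225) and the board at (288,222). Next I measure with depth.

```bash
cat > m.py <<'E'
from h import *
import sys
fn=sys.argv[1] if len(sys.argv)>1 else 'top0'
z=np.load(fn+'.npz'); im=z['im'];d=z['d'];X=pts('top',d)
def comp(lo,hi,minA=15,lab=''):
    m=((X[...,2]>lo)&(X[...,2]<hi)&(d>0)).astype(np.uint8)
    n,l,s,c=cv2.connectedComponentsWithStats(m,connectivity=4)
    for i in range(1,n):
        if s[i,4]<minA or c[i][1]>320 or not(60<c[i][0]<520) or c[i][1]<95: continue
        P=X[l==i]; xy=P[:,:2].astype(np.float32)
        (cx,cy),(w,h),a=cv2.minAreaRect(xy)
        # PCA axis
        q=xy-xy.mean(0);ev,V=np.linalg.eigh(q.T@q); ax=V[:,1]
        print(lab,'px',c[i].round(1),'n',s[i,4],'rect',round(cx,4),round(cy,4),round(w,4),round(h,4),round(a,1),'mean',xy.mean(0).round(4),'pca',round(np.degrees(np.arctan2(ax[1],ax[0])),1),'zmed',round(float(np.median(P[:,2])),4))
comp(0.012,0.4,lab='all')
comp(0.04,0.056,lab='~50')
comp(0.056,0.4,lab='>56')
comp(0.012,0.03,lab='low')
E
python3 m.py
python3 - <<'E'
from h import *
z=np.load('top0.npz');im=z['im']
cv2.imwrite('pics/c1.png',cv2.resize(im[170:275,235:340],None,fx=5.7,fy=5.7,interpolation=cv2.INTER_CUBIC))
cv2.imwrite('pics/c2.png',cv2.resize(im[165:285,110:230],None,fx=5,fy=5,interpolation=cv2.INTER_CUBIC))
cv2.imwrite('pics/c3.png',cv2.resize(im[165:255,345:435],None,fx=6.5,fy=6.5,interpolation=cv2.INTER_CUBIC))
E
```

```text
all px [338.5 144.4] n 1134 rect 0.7638 -0.1837 0.0654 0.1941 71.0 mean [ 0.7566 -0.1803] pca 161.4 zmed 0.0352
all px [245.6 144.1] n 427 rect 0.7541 0.1141 0.063 0.0614 85.4 mean [0.7457 0.1108] pca 106.9 zmed 0.1028
all px [276.3 145.1] n 557 rect 0.758 0.0174 0.081 0.0804 0.2 mean [0.7543 0.0177] pca -179.3 zmed 0.0493
all px [481.6 171.8] n 19 rect 0.6708 -0.6416 0.0134 0.0212 51.1 mean [ 0.6701 -0.6404] pca 135.5 zmed 0.014
all px [203.9 194.9] n 802 rect 0.5973 0.2487 0.0581 0.129 71.4 mean [0.5959 0.2463] pca 161.9 zmed 0.0497
all px [365.3 194.3] n 824 rect 0.5967 -0.2625 0.0572 0.1305 80.7 mean [ 0.5953 -0.2596] pca 171.2 zmed 0.0498
all px [288.4 221.5] n 6079 rect 0.514 -0.019 0.2502 0.2504 87.2 mean [ 0.5127 -0.0192] pca 71.1 zmed 0.02
all px [467.3 184.5] n 16 rect 0.6289 -0.5933 0.0222 0.0108 66.2 mean [ 0.6293 -0.5929] pca 63.4 zmed 0.0142
all px [416.6 201.6] n 457 rect 0.571 -0.4136 0.0605 0.0615 43.0 mean [ 0.5697 -0.4127] pca 115.6 zmed 0.0686
all px [137.7 228.1] n 484 rect 0.4915 0.4629 0.1239 0.2 88.5 mean [0.4931 0.4638] pca -178.9 zmed 0.025
all px [415.8 237
[... 2432 characters left out ...]
3.1 mean [0.5389 0.4036] pca 179.9 zmed 0.0247
low px [406.3 207.5] n 25 rect 0.5578 -0.3953 0.0451 0.0116 30.6 mean [ 0.5559 -0.3945] pca -149.4 zmed 0.0189
low px [409.6 235.3] n 50 rect 0.4685 -0.4038 0.0224 0.0393 85.5 mean [ 0.4679 -0.4033] pca 175.4 zmed 0.0144
low px [155.4 246.5] n 77 rect 0.4357 0.4062 0.0075 0.0896 88.2 mean [0.434  0.4054] pca 177.9 zmed 0.0239
low px [423.5 236.5] n 17 rect 0.4639 -0.4466 0.0197 0.0123 14.5 mean [ 0.4639 -0.4477] pca -154.2 zmed 0.0139
low px [415.3 247.2] n 16 rect 0.4304 -0.4197 0.0145 0.0143 29.4 mean [ 0.4302 -0.4207] pca 126.6 zmed 0.0142
low px [144.5 259.4] n 25 rect 0.3929 0.4395 0.0033 0.0419 0.1 mean [0.3931 0.4388] pca 89.9 zmed 0.0264
```

View pics/c1.png

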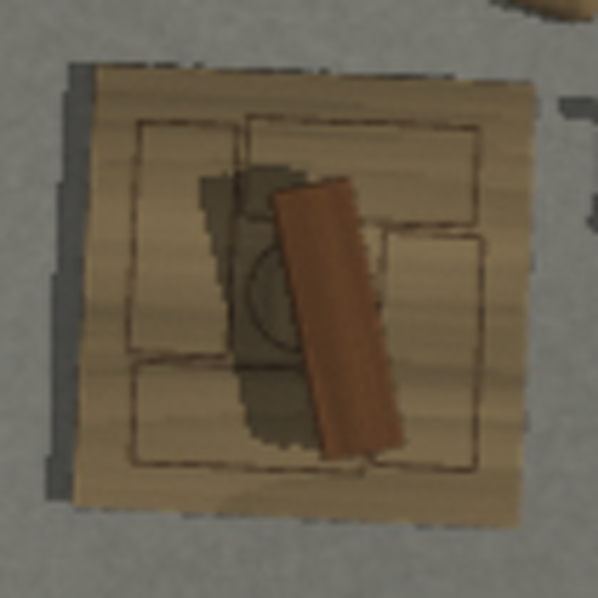

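View pics/c2.png

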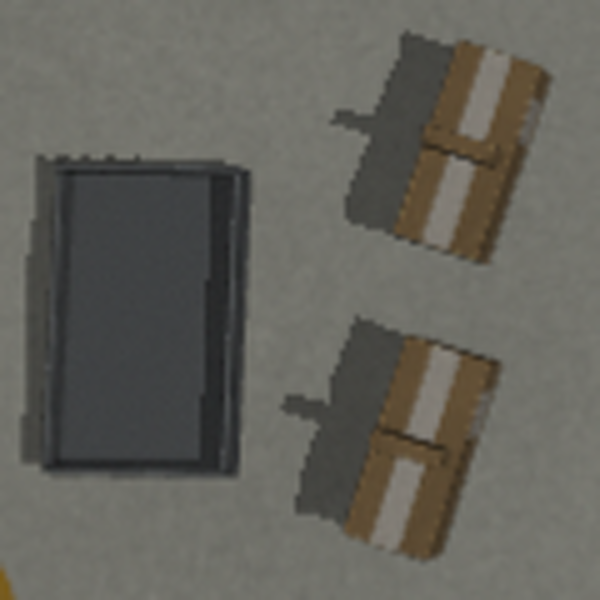

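View pics/c3.png

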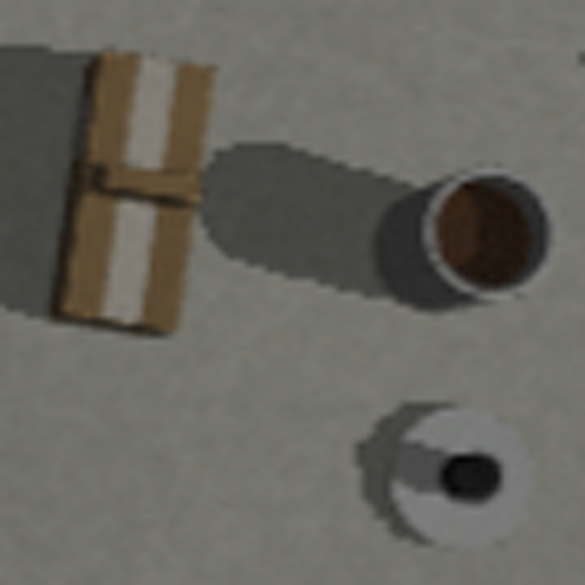

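Poses found, each matching the given sizes and heights. Now a helper that works out how far to go in tool axes.

```bash
cat > p.py <<'E'
from h import *
import sys
# p.py x y z yaw [n]
x,y,z,yaw=map(float,sys.argv[1:5])
o=get_obs();p=np.array(o['tool_pos']);q=o['eef_rot'];R=Ro.from_quat([q[1],q[2],q[3],q[0]])
c,s=np.cos(np.radians(yaw)),np.sin(np.radians(yaw))
T=Ro.from_matrix(np.array([[c,s,0],[s,-c,0],[0,0,-1.]]))
d=np.array([x,y,z])-p; rv=(R.inv()*T).as_rotvec()
n=int(sys.argv[5]) if len(sys.argv)>5 else int(max(1,np.ceil(np.linalg.norm(d)/.060),np.ceil(np.degrees(np.linalg.norm(rv))/10.)))
xa=R.apply([1,0,0])
print('t',round(o['time_s'],2),'pos',p.round(4),'yaw',round(np.degrees(np.arctan2(xa[1],xa[0])),2),'gap',round(o['finger_gap'],3),'F',o['ft_force'].round(1))
print('rows',n,'rot/row',(rv/n).round(4).tolist())
for i in range(n):
    Ri=R*Ro.from_rotvec(rv*i/n); print(Ri.inv().apply(d/n).round(4).tolist())
E
python3 p.py 0.498 -0.0357 0.2 101
```

```text
t 0.1 pos [0.2122 0.5873 0.222 ] yaw 70.13 gap 1.001 F [-0.1 -0.8  0.2]
rows 12 rot/row [-0.0, 0.0001, -0.0449]
[-0.0407, 0.04, 0.0019]
[-0.0425, 0.0382, 0.0019]
[-0.0442, 0.0362, 0.0019]
[-0.0457, 0.0342, 0.0019]
[-0.0472, 0.0321, 0.0019]
[-0.0486, 0.03, 0.0019]
[-0.0499, 0.0278, 0.0019]
[-0.0511, 0.0255, 0.0019]
[-0.0522, 0.0232, 0.0019]
[-0.0532, 0.0208, 0.0018]
[-0.0541, 0.0184, 0.0018]
[-0.0548, 0.0159, 0.0018]
```

```bash
python3 -m inch '{"linear":[[-0.041,0.04,0],[-0.0425,0.038,0],[-0.044,0.036,0],[-0.0455,0.034,0],[-0.047,0.032,0]],"rotation":[[0,0,-0.045],[0,0,-0.045],[0,0,-0.045],[0,0,-0.045],[0,0,-0.045]],"gripper":[1,1,1,1,1]}'
python3 -m inch '{"linear":[[-0.0485,0.03,0],[-0.05,0.028,0],[-0.051,0.0255,0],[-0.052,0.023,0],[-0.053,0.021,0]],"rotation":[[0,0,-0.045],[0,0,-0.045],[0,0,-0.045],[0,0,-0.045],[0,0,-0.045]],"gripper":[1,1,1,1,1]}'
python3 p.py 0.498 -0.0357 0.16 101
```

```text
time_s: 0.72
tool_pos: [0.3327, 0.3242, 0.2204]
eef_rot: [0.0, 0.744, 0.668, -0.001]
ft_force: [1.0, 0.2, 0.2]
finger_gap: 1.002
time_s: 1.35
tool_pos: [0.4588, 0.0584, 0.2208]
eef_rot: [0.0, 0.661, 0.75, -0.001]
ft_force: [0.7, 0.3, -0.1]
finger_gap: 1.003
t 1.35 pos [0.4588 0.0584 0.2208] yaw 97.2 gap 1.003 F [ 0.7  0.3 -0.1]
rows 2 rot/row [-0.0002, 0.0008, -0.0331]
[-0.0491, 0.0135, 0.0305]
[-0.0495, 0.0119, 0.0304]
```

```bash
python3 -m inch '{"linear":[[-0.05,0.014,0.0],[-0.05,0.012,0.03],[-0.006,0.001,0.03],[0,0,0]],"rotation":[[0,0,-0.033],[0,0,-0.033],[0,0,0],[0,0,0]],"gripper":[1,1,1,1]}'
python3 p.py 0.4984 -0.0357 0.039 101
```

```text
time_s: 1.85
tool_pos: [0.5036, -0.0503, 0.1597]
eef_rot: [0.001, 0.638, 0.77, -0.0]
ft_force: [0.7, 0.1, 0.7]
finger_gap: 0.999
t 1.85 pos [ 0.5036 -0.0503  0.1597] yaw 100.79 gap 0.999 F [0.7 0.1 0.7]
rows 3 rot/row [0.0004, 0.0008, -0.0012]
[0.0052, -0.0008, 0.0402]
[0.0052, -0.0008, 0.0402]
[0.0051, -0.0008, 0.0402]
```

```bash
python3 -m inch '{"linear":[[0.0155,-0.0025,0.03],[0,0,0.03],[0,0,0.03],[0,0,0]],"rotation":[[0,0,0],[0,0,0],[0,0,0],[0,0,0]],"gripper":[1,1,1,1]}'
python3 p.py 0.4984 -0.0357 0.039 101
```

```text
time_s: 2.35
tool_pos: [0.5007, -0.0332, 0.0719]
eef_rot: [0.003, 0.637, 0.771, 0.001]
ft_force: [0.2, -0.8, 0.6]
finger_gap: 1.001
t 2.35 pos [ 0.5007 -0.0332  0.0719] yaw 100.92 gap 1.001 F [ 0.2 -0.8  0.6]
rows 1 rot/row [0.0063, 0.0035, -0.0013]
[-0.0019, -0.0029, 0.0329]
```

```bash
python3 -m inch '{"linear":[[-0.002,-0.003,0.017],[0,0,0.015],[0,0,0]],"rotation":[[0.006,0.003,0],[0,0,0],[0,0,0]],"gripper":[1,1,1]}'
python3 p.py 0.4984 -0.0357 0.039 101
```

```text
time_s: 2.72
tool_pos: [0.5002, -0.0355, 0.041]
eef_rot: [0.002, 0.636, 0.772, 0.001]
ft_force: [-0.8, -0.1, 0.4]
finger_gap: 1.002
t 2.73 pos [ 0.5002 -0.0355  0.041 ] yaw 100.98 gap 1.002 F [-0.8 -0.1  0.4]
rows 1 rot/row [0.0042, 0.0015, -0.0003]
[0.0001, -0.0019, 0.002]
```

```bash
python3 -m inch '{"linear":[[0,-0.002,0.003],[0,0,0],[0,0,0],[0,0,0],[0,0,0]],"rotation":[[0.004,0.001,0],[0,0,0],[0,0,0],[0,0,0],[0,0,0]],"gripper":[1,0.4,0.4,0.4,0.4]}'
python3 p.py 0.4984 -0.0357 0.039 101
```

```text
time_s: 3.35
tool_pos: [0.499, -0.0361, 0.0389]
eef_rot: [0.001, 0.636, 0.771, 0.0]
ft_force: [-0.1, 0.3, -0.4]
finger_gap: 0.583
t 3.35 pos [ 0.499  -0.0361  0.0389] yaw 100.96 gap 0.583 F [-0.1  0.3 -0.4]
rows 1 rot/row [0.0018, 0.001, -0.0006]
[0.0005, -0.0006, -0.0001]
```

```bash
python3 -m inch '{"linear":[[0,0,0],[0,0,0],[0,0,-0.02],[0,0,-0.05],[0,0,-0.05]],"rotation":[[0,0,0],[0,0,0],[0,0,0],[0,0,0],[0,0,0]],"gripper":[0.3,0.3,0.3,0.3,0.3]}'
python3 p.py 0.4915 0.4629 0.16 88.5
```

```text
time_s: 3.98
tool_pos: [0.4955, -0.0357, 0.1577]
eef_rot: [-0.003, 0.636, 0.771, -0.003]
ft_force: [1.0, -0.6, -2.5]
finger_gap: 0.519
t 3.98 pos [ 0.4955 -0.0357  0.1577] yaw 100.96 gap 0.519 F [ 1.  -0.6 -2.5]
rows 9 rot/row [-0.0009, -0.0001, 0.0242]
[0.0545, 0.0101, -0.0002]
[0.0547, 0.0088, -0.0002]
[0.0549, 0.0075, -0.0002]
[0.0551, 0.0061, -0.0002]
[0.0552, 0.0048, -0.0002]
[0.0553, 0.0035, -0.0002]
[0.0554, 0.0021, -0.0002]
[0.0554, 0.0008, -0.0002]
[0.0554, -0.0006, -0.0003]
```

```bash
python3 -m inch '{"linear":[[0.055,0.01,0],[0.055,0.009,0],[0.055,0.0075,0],[0.055,0.006,0],[0.055,0.005,0]],"rotation":[[0,0,0.024],[0,0,0.024],[0,0,0.024],[0,0,0.024],[0,0,0.024]],"gripper":[0.3,0.3,0.3,0.3,0.3]}'
python3 -m inch '{"linear":[[0.055,0.0035,0],[0.055,0.002,0],[0.055,0.001,0],[0.04,0,0],[0,0,0]],"rotation":[[0,0,0.024],[0,0,0.024],[0,0,0.024],[0,0,0.024],[0,0,0]],"gripper":[0.3,0.3,0.3,0.3,0.3]}'
python3 p.py 0.4915 0.4629 0.06 88.5
```

```text
time_s: 4.6
tool_pos: [0.4974, 0.2459, 0.1623]
eef_rot: [0.0, 0.686, 0.728, 0.0]
ft_force: [0.2, 0.2, -2.3]
finger_gap: 0.529
time_s: 5.22
tool_pos: [0.4957, 0.4609, 0.16]
eef_rot: [0.0, 0.719, 0.695, -0.001]
ft_force: [-0.4, -0.1, -2.3]
finger_gap: 0.524
t 5.22 pos [0.4957 0.4609 0.16  ] yaw 87.99 gap 0.524 F [-0.4 -0.1 -2.3]
rows 2 rot/row [-0.0002, 0.0008, -0.0044]
[0.001, -0.0021, 0.05]
[0.001, -0.0021, 0.05]
```

```bash
python3 -m inch '{"linear":[[0.001,-0.002,0.05],[0.001,-0.002,0.045],[0,0,0]],"rotation":[[0,0,-0.004],[0,0,-0.004],[0,0,0]],"gripper":[0.3,0.3,0.3]}'
python3 p.py 0.4915 0.4629 0.025 88.5
```

```text
time_s: 5.6
tool_pos: [0.4914, 0.4603, 0.0628]
eef_rot: [0.001, 0.716, 0.698, -0.002]
ft_force: [0.5, -0.7, -2.0]
finger_gap: 0.522
t 5.6 pos [0.4914 0.4603 0.0628] yaw 88.51 gap 0.522 F [ 0.5 -0.7 -2. ]
rows 1 rot/row [-0.001, 0.0035, 0.0001]
[0.0027, 0.0001, 0.0378]
```

```bash
python3 -c "
from h import *
snap('scene','s1')"
```

```text
(no output)
```

View pics/s1.png

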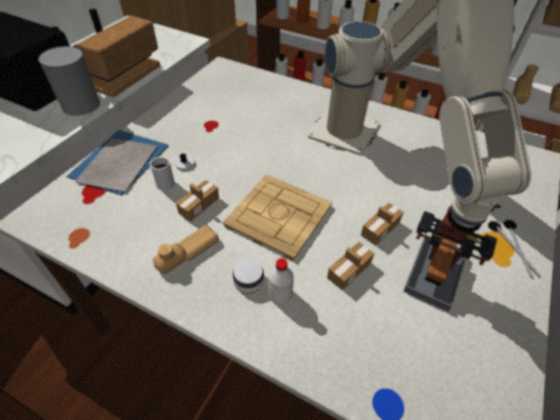

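The brush is held over the tray at about (440,265) and the board is clear. Lowering it now.

```bash
python3 -m inch '{"linear":[[0.002,0,0.02],[0,0,0.012],[0,0,0.005],[0,0,0]],"rotation":[[0,0.003,0],[0,0,0],[0,0,0],[0,0,0]],"gripper":[0.3,0.3,0.3,0.3]}'
python3 p.py 0.4915 0.4629 0.025 88.5
```

```text
time_s: 6.15
tool_pos: [0.4958, 0.4645, 0.0305]
eef_rot: [0.0, 0.717, 0.697, 0.005]
ft_force: [-0.3, -0.2, -1.8]
finger_gap: 0.522
t 6.15 pos [0.4958 0.4645 0.0305] yaw 88.43 gap 0.522 F [-0.3 -0.2 -1.8]
rows 1 rot/row [0.0066, -0.0067, -0.0012]
[-0.0018, -0.0042, 0.0055]
```

```bash
python3 -m inch '{"linear":[[0,0,0.003],[0,0,0.003],[0,0,0]],"rotation":[[0.006,-0.006,0],[0,0,0],[0,0,0]],"gripper":[0.3,0.3,0.3]}'
python3 p.py 0.4915 0.4629 0.025 88.5
```

```text
time_s: 6.52
tool_pos: [0.4963, 0.4651, 0.0251]
eef_rot: [-0.0, 0.717, 0.697, 0.001]
ft_force: [0.1, 0.0, -2.5]
finger_gap: 0.52
t 6.53 pos [0.4963 0.4651 0.0251] yaw 88.44 gap 0.52 F [ 0.1  0.  -2.5]
rows 1 rot/row [0.0013, -0.0014, -0.0011]
[-0.0024, -0.0047, 0.0001]
```

```bash
python3 -m inch '{"linear":[[0,0,0.001],[0,0,0],[0,0,0],[0,0,0]],"rotation":[[0,0,0],[0,0,0],[0,0,0],[0,0,0]],"gripper":[0.3,0.6,0.72,0.72]}'
python3 -m inch '{"linear":[[0,0,-0.03],[0,0,-0.05],[0,0,-0.06],[0,0,-0.03],[0,0,0]],"rotation":[[0,0,0],[0,0,0],[0,0,0],[0,0,0],[0,0,0]],"gripper":[0.72,1,1,1,1]}'
python3 -c "
from h import *
snap('scene','s2');im,d=snap('top','top2')
cv2.imwrite('pics/c4.png',cv2.resize(np.vstack([im[165:285,110:230]]),None,fx=4,fy=4))
"; python3 m.py top2 | egrep '^>56|^all'
python3 p.py 0.571 -0.4138 0.2 150
```

```text
time_s: 7.02
tool_pos: [0.4969, 0.4657, 0.025]
eef_rot: [0.0, 0.717, 0.697, 0.002]
ft_force: [1.0, -0.4, -0.4]
finger_gap: 0.72
time_s: 7.65
tool_pos: [0.4963, 0.4652, 0.1997]
eef_rot: [-0.0, 0.717, 0.697, 0.001]
ft_force: [0.8, -0.2, 0.4]
finger_gap: 1.0
all px [338.6 144.4] n 1135 rect 0.7633 -0.1835 0.0653 0.1926 71.0 mean [ 0.7566 -0.1803] pca 161.4 zmed 0.0352
all px [245.7 144. ] n 424 rect 0.7541 0.1142 0.0624 0.0612 60.4 mean [0.7458 0.1106] pca 106.7 zmed 0.1026
all px [276.3 145.1] n 560 rect 0.7567 0.0179 0.0803 0.0837 12.1 mean [0.7545 0.0177] pca -174.7 zmed 0.0491
all px [204. 195.] n 807 rect 0.5976 0.2493 0.0585 0.1291 71.5 mean [0.5958 0.2462] pca 161.8 zmed 0.0497
all px [365.2 194.4] n 825 rect 0.5967 -0.2622 0.0576 0.1308 80.7 mean [ 0.5951 -0.2595] pca 171.0 zmed 0.0498
all px [462.1 182.9] n 23 rect 0.6349 -0.5794 0.0305 0.015 74.8 mean [ 0.6347 -0.5767] pca 84.4 zmed 0.0139
all px [288.4 221.6] n 6052 rect 0.514 -0.019 0.2503 0.2503 87.2 mean [ 0.5128 -0.0195] pca -138.3 zmed 0.0195
all px [450.7 191.8] n 18 rect 0.608 -0.5376 0.0206 0.0143 44.0 mean [ 0.6062 -
[... 1150 characters left out ...]
 0.4108 0.0727 0.0656 88.7 mean [0.4987 0.4067] pca 52.4 zmed 0.3207
>56 px [191.6 254.3] n 73 rect 0.4111 0.2783 0.046 0.013 73.0 mean [0.4103 0.2767] pca 71.8 zmed 0.0821
t 7.75 pos [0.495  0.464  0.1964] yaw 88.44 gap 0.999 F [-1.3  0.6  0.4]
rows 15 rot/row [-0.0002, 0.0, -0.0716]
[-0.0584, 0.0067, -0.0002]
[-0.0587, 0.0025, -0.0002]
[-0.0587, -0.0017, -0.0002]
[-0.0584, -0.0059, -0.0002]
[-0.0579, -0.0101, -0.0002]
[-0.057, -0.0142, -0.0002]
[-0.0558, -0.0183, -0.0002]
[-0.0544, -0.0222, -0.0002]
[-0.0526, -0.026, -0.0002]
[-0.0506, -0.0297, -0.0002]
[-0.0484, -0.0333, -0.0002]
[-0.0459, -0.0367, -0.0002]
[-0.0431, -0.0399, -0.0002]
[-0.0402, -0.0429, -0.0002]
[-0.037, -0.0456, -0.0002]
```

View pics/s2.png

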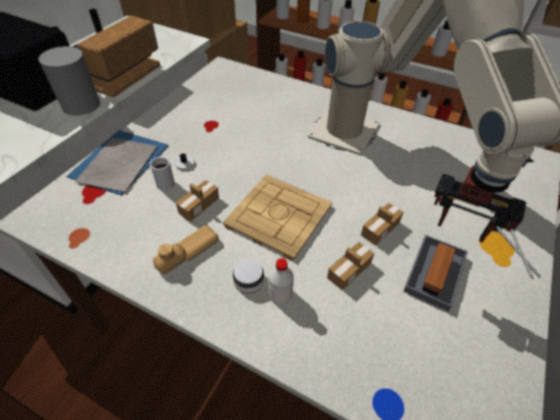

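Step 1 looks done: the brush is in the tray at (438,268). The pot is next, so I check it and the lid by pixel ray.

```bash
python3 - <<'E'
from h import *
print(onplane('top',[[419.9-.42,201.15-.42]],.095))
print(onplane('top',[[417.3-.42,238.1-.42]],.041),onplane('top',[[416.1-.42,238.1-.42]],.013))
z=np.load('top0.npz');X=pts('top',z['d'])
m=X[...,2]>.089; m[:190]=0;m[:,:400]=0;m[215:]=0;m[:,440:]=0
print(m.sum(),cv2.minEnclosingCircle(X[m][:,:2].astype(np.float32)))
E
python3 p.py 0.571 -0.4138 0.2 88.4
```

```text
[[ 0.56973492 -0.41386177  0.095     ]]
[[ 0.45968206 -0.41857685  0.041     ]] [[ 0.46018752 -0.42311015  0.013     ]]
91 ((0.5111851692199707, -0.2223522663116455), 0.23119181394577026)
t 7.75 pos [0.495  0.464  0.1964] yaw 88.44 gap 0.999 F [-1.3  0.6  0.4]
rows 15 rot/row [-0.0001, 0.0001, 0.0]
[-0.0584, 0.0067, -0.0002]
[-0.0584, 0.0067, -0.0002]
[-0.0584, 0.0067, -0.0002]
[-0.0584, 0.0067, -0.0002]
[-0.0584, 0.0067, -0.0002]
[-0.0584, 0.0067, -0.0002]
[-0.0584, 0.0067, -0.0002]
[-0.0584, 0.0067, -0.0002]
[-0.0584, 0.0067, -0.0002]
[-0.0584, 0.0067, -0.0002]
[-0.0584, 0.0067, -0.0002]
[-0.0584, 0.0067, -0.0002]
[-0.0584, 0.0067, -0.0002]
[-0.0584, 0.0067, -0.0002]
[-0.0584, 0.0067, -0.0002]
```

```bash
python3 -m inch '{"linear":[[-0.06,0.007,0],[-0.06,0.007,0],[-0.06,0.007,0],[-0.06,0.007,0],[-0.06,0.007,0]],"rotation":[[0,0,0],[0,0,0],[0,0,0],[0,0,0],[0,0,0]],"gripper":[1,1,1,1,1]}'
python3 -m inch '{"linear":[[-0.06,0.007,0],[-0.06,0.007,0],[-0.06,0.007,0],[-0.06,0.007,0],[-0.06,0.007,0]],"rotation":[[0,0,0],[0,0,0],[0,0,0],[0,0,0],[0,0,0]],"gripper":[1,1,1,1,1]}'
python3 p.py 0.5705 -0.4138 0.18 88.4
```

```text
time_s: 8.38
tool_pos: [0.5172, 0.1566, 0.1859]
eef_rot: [-0.003, 0.714, 0.7, -0.008]
ft_force: [0.9, -0.7, -0.4]
finger_gap: 1.002
time_s: 9.0
tool_pos: [0.5397, -0.1535, 0.1773]
eef_rot: [-0.009, 0.714, 0.7, -0.014]
ft_force: [0.6, 0.7, 0.5]
finger_gap: 1.005
t 9.0 pos [ 0.5397 -0.1535  0.1773] yaw 88.91 gap 1.005 F [0.6 0.7 0.5]
rows 5 rot/row [-0.0065, 0.0015, 0.0018]
[-0.0519, 0.0071, -0.0004]
[-0.0519, 0.0072, -0.0004]
[-0.0519, 0.0073, -0.0004]
[-0.0519, 0.0074, -0.0005]
[-0.0519, 0.0075, -0.0005]
```

```bash
python3 -m inch '{"linear":[[-0.052,0.007,0],[-0.052,0.007,0],[-0.052,0.007,0],[-0.052,0.007,0],[-0.035,0.006,0]],"rotation":[[-0.01,0.002,0.002],[-0.01,0.002,0.002],[-0.006,0.002,0.002],[-0.006,0.001,0.002],[0,0,0]],"gripper":[1,1,1,1,1]}'
python3 -m inch '{"linear":[[0,0,0]],"rotation":[[0,0,0]],"gripper":[1]}'
python3 p.py 0.5705 -0.4138 0.048 88.4
```

```text
time_s: 9.62
tool_pos: [0.5615, -0.4046, 0.1637]
eef_rot: [-0.009, 0.718, 0.696, -0.002]
ft_force: [0.7, 0.8, -0.9]
finger_gap: 0.999
time_s: 9.75
tool_pos: [0.5602, -0.4063, 0.1607]
eef_rot: [-0.01, 0.719, 0.695, -0.003]
ft_force: [0.5, 0.2, 0.8]
finger_gap: 1.002
t 9.75 pos [ 0.5602 -0.4063  0.1607] yaw 88.09 gap 1.002 F [0.5 0.2 0.8]
rows 2 rot/row [-0.0091, -0.0052, -0.0027]
[-0.0042, 0.0063, 0.0562]
[-0.0039, 0.0058, 0.0563]
```

```bash
python3 -m inch '{"linear":[[-0.008,0.011,0.015],[0,0,0.01],[0,0,0]],"rotation":[[-0.018,-0.01,-0.005],[0,0,0],[0,0,0]],"gripper":[1,1,1]}'
python3 p.py 0.5705 -0.4138 0.048 88.4
```

```text
time_s: 10.12
tool_pos: [0.568, -0.4104, 0.1294]
eef_rot: [-0.005, 0.717, 0.697, -0.0]
ft_force: [-0.4, 0.1, 0.2]
finger_gap: 0.999
t 10.12 pos [ 0.568  -0.4104  0.1294] yaw 88.41 gap 0.999 F [-0.4  0.1  0.2]
rows 2 rot/row [-0.0038, -0.0032, 0.0001]
[-0.0019, 0.0016, 0.0407]
[-0.0018, 0.0015, 0.0407]
```

```bash
python3 -m inch '{"linear":[[-0.003,0.003,0.02],[0,0,0.02],[0,0,0.02],[0,0,0]],"rotation":[[-0.008,-0.006,0],[0,0,0],[0,0,0],[0,0,0]],"gripper":[1,1,1,1]}'
python3 p.py 0.5705 -0.4138 0.048 88.4
```

```text
time_s: 10.62
tool_pos: [0.5706, -0.4106, 0.0673]
eef_rot: [-0.001, 0.716, 0.698, 0.0]
ft_force: [-0.4, -0.4, -0.1]
finger_gap: 1.0
t 10.62 pos [ 0.5706 -0.4106  0.0673] yaw 88.52 gap 1.0 F [-0.4 -0.4 -0.1]
rows 1 rot/row [-0.001, -0.0016, 0.0021]
[-0.0032, -0.0, 0.0193]
```

```bash
python3 -m inch '{"linear":[[-0.003,0,0.01],[0,0,0.009],[0,0,0],[0,0,0],[0,0,0]],"rotation":[[0,-0.001,0],[0,0,0],[0,0,0],[0,0,0],[0,0,0]],"gripper":[1,1,0.8,0.5,0.5]}'
python3 -m inch '{"linear":[[0,0,0],[0,0,0]],"rotation":[[0,0,0],[0,0,0]],"gripper":[0.5,0.5]}'
python3 p.py 0.5705 -0.4138 0.048 88.4
```

```text
time_s: 11.25
tool_pos: [0.5716, -0.415, 0.0487]
eef_rot: [0.001, 0.716, 0.698, -0.0]
ft_force: [-0.5, 1.2, -4.0]
finger_gap: 0.711
time_s: 11.5
tool_pos: [0.5715, -0.4149, 0.0487]
eef_rot: [0.001, 0.716, 0.698, -0.0]
ft_force: [-0.0, -0.4, -2.4]
finger_gap: 0.714
t 11.5 pos [ 0.5715 -0.4149  0.0487] yaw 88.51 gap 0.714 F [-0.  -0.4 -2.4]
rows 1 rot/row [0.0014, 0.0014, 0.0019]
[0.0011, -0.001, 0.0007]
```

```bash
python3 -m inch '{"linear":[[0,0,-0.03],[0,0,-0.05],[0,0,-0.05],[0,0,0]],"rotation":[[0,0,0],[0,0,0],[0,0,0],[0,0,0]],"gripper":[0.5,0.5,0.5,0.5]}'
python3 p.py 0.514 -0.019 0.19 87.2
```

```text
time_s: 12.0
tool_pos: [0.5698, -0.4131, 0.1791]
eef_rot: [-0.002, 0.716, 0.698, -0.0]
ft_force: [0.5, 0.1, -4.2]
finger_gap: 0.712
t 12.0 pos [ 0.5698 -0.4131  0.1791] yaw 88.51 gap 0.712 F [ 0.5  0.1 -4.2]
rows 7 rot/row [-0.0005, -0.0004, 0.0033]
[0.0561, -0.0094, -0.0014]
[0.0561, -0.0096, -0.0014]
[0.056, -0.0098, -0.0014]
[0.056, -0.01, -0.0015]
[0.056, -0.0102, -0.0015]
[0.0559, -0.0103, -0.0015]
[0.0559, -0.0105, -0.0015]
```

```bash
python3 -m inch '{"linear":[[0.055,-0.0095,-0.001],[0.055,-0.0095,-0.001],[0.055,-0.0095,-0.001],[0.055,-0.01,-0.001],[0.055,-0.01,-0.001]],"rotation":[[0,0,0.003],[0,0,0.003],[0,0,0.003],[0,0,0.003],[0,0,0.003]],"gripper":[0.5,0.5,0.5,0.5,0.5]}'
python3 -m inch '{"linear":[[0.055,-0.01,0],[0.04,-0.01,0],[0,0,0],[0,0,0]],"rotation":[[0,0,0.003],[0,0,0.003],[0,0,0],[0,0,0]],"gripper":[0.5,0.5,0.5,0.5]}'
python3 p.py 0.514 -0.019 0.08 87.2
```

```text
time_s: 12.62
tool_pos: [0.5239, -0.1303, 0.1755]
eef_rot: [-0.008, 0.724, 0.69, -0.003]
ft_force: [0.9, 0.8, -3.6]
finger_gap: 0.713
time_s: 13.12
tool_pos: [0.5018, -0.0277, 0.1699]
eef_rot: [-0.012, 0.724, 0.689, -0.006]
ft_force: [-0.4, -0.3, -3.0]
finger_gap: 0.715
t 13.12 pos [ 0.5018 -0.0277  0.1699] yaw 87.18 gap 0.715 F [-0.4 -0.3 -3. ]
rows 2 rot/row [-0.0133, -0.004, -0.0001]
[0.0043, 0.0071, 0.0448]
[0.0045, 0.0065, 0.0449]
```

```bash
python3 -m inch '{"linear":[[0.009,0.0145,0.025],[0,0,0.03],[0,0,0.02],[0,0,0]],"rotation":[[-0.0266,-0.008,0],[0,0,0],[0,0,0],[0,0,0]],"gripper":[0.5,0.5,0.5,0.5]}'
python3 -c "
from h import *
snap('scene','s3')"
python3 p.py 0.514 -0.019 0.0687 87.2
```

```text
time_s: 13.62
tool_pos: [0.5168, -0.0235, 0.0905]
eef_rot: [0.0, 0.726, 0.688, -0.001]
ft_force: [0.1, 0.7, -3.4]
finger_gap: 0.713
t 13.68 pos [ 0.5174 -0.0235  0.0914] yaw 86.89 gap 0.714 F [-0.4  0.1 -3.8]
rows 1 rot/row [0.0009, 0.001, -0.0055]
[0.0044, -0.0037, 0.0227]
```

View pics/s3.png

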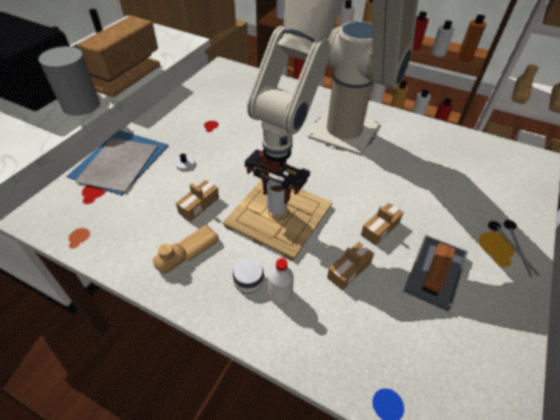

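```bash
python3 -m inch '{"linear":[[0.0045,-0.0035,0.01],[0,0,0.007],[0,0,0]],"rotation":[[0,0,-0.005],[0,0,0],[0,0,0]],"gripper":[0.5,0.5,0.5]}'
python3 p.py 0.514 -0.019 0.0687 87.2
```

```text
time_s: 14.05
tool_pos: [0.5152, -0.0195, 0.0748]
eef_rot: [0.002, 0.725, 0.689, 0.001]
ft_force: [0.6, -0.2, -2.9]
finger_gap: 0.712
t 14.05 pos [ 0.5152 -0.0195  0.0748] yaw 87.12 gap 0.712 F [ 0.6 -0.2 -2.9]
rows 1 rot/row [0.0037, 0.001, -0.0015]
[0.0004, -0.0013, 0.0061]
```

```bash
python3 -m inch '{"linear":[[0,-0.001,0.003],[0,0,0.003],[0,0,0]],"rotation":[[0.004,0.001,0],[0,0,0],[0,0,0]],"gripper":[0.5,0.5,0.5]}'
python3 p.py 0.514 -0.019 0.0687 87.2
```

```text
time_s: 14.42
tool_pos: [0.5148, -0.0194, 0.0691]
eef_rot: [0.0, 0.725, 0.689, 0.0]
ft_force: [0.4, -0.7, -3.3]
finger_gap: 0.713
t 14.43 pos [ 0.5148 -0.0194  0.0691] yaw 87.14 gap 0.713 F [ 0.4 -0.7 -3.3]
rows 1 rot/row [0.001, 0.0, -0.0011]
[0.0003, -0.0008, 0.0004]
```

```bash
python3 -m inch '{"linear":[[0,0,0.001],[0,0,0],[0,0,0],[0,0,0],[0,0,0]],"rotation":[[0,0,0],[0,0,0],[0,0,0],[0,0,0],[0,0,0]],"gripper":[0.5,0.5,0.85,1,1]}'
python3 -m inch '{"linear":[[0,0,-0.03],[0,0,-0.05],[0,0,-0.05],[0,0,-0.02],[0,0,0]],"rotation":[[0,0,0],[0,0,0],[0,0,0],[0,0,0],[0,0,0]],"gripper":[1,1,1,1,1]}'
python3 p.py 0.5968 -0.2627 0.17 -9.4
```

```text
time_s: 15.05
tool_pos: [0.5163, -0.0195, 0.0693]
eef_rot: [0.001, 0.725, 0.689, 0.001]
ft_force: [0.3, -0.1, -1.0]
finger_gap: 0.989
time_s: 15.68
tool_pos: [0.5157, -0.0194, 0.2237]
eef_rot: [0.001, 0.725, 0.689, 0.001]
ft_force: [-1.2, -0.2, 0.0]
finger_gap: 0.998
t 15.68 pos [ 0.5157 -0.0194  0.2237] yaw 87.14 gap 0.998 F [-1.2 -0.2  0. ]
rows 10 rot/row [0.0003, -0.0003, 0.1685]
[-0.0239, 0.0093, 0.0054]
[-0.022, 0.0132, 0.0054]
[-0.0195, 0.0167, 0.0054]
[-0.0164, 0.0197, 0.0054]
[-0.0129, 0.0222, 0.0054]
[-0.009, 0.024, 0.0054]
[-0.0048, 0.0252, 0.0054]
[-0.0005, 0.0256, 0.0054]
[0.0038, 0.0254, 0.0054]
[0.008, 0.0244, 0.0054]
```

```bash
python3 -m inch '{"linear":[[-0.024,0.009,0],[-0.022,0.013,0],[-0.0195,0.017,0],[-0.0165,0.02,0],[-0.013,0.022,0]],"rotation":[[0,0,0.17],[0,0,0.17],[0,0,0.17],[0,0,0.17],[0,0,0.17]],"gripper":[1,1,1,1,1]}'
python3 p.py 0.5968 -0.2627 0.17 -9.4
```

```text
time_s: 16.3
tool_pos: [0.5521, -0.1432, 0.2168]
eef_rot: [-0.002, 0.948, 0.318, -0.002]
ft_force: [-1.0, -0.4, 0.6]
finger_gap: 1.001
t 16.3 pos [ 0.5521 -0.1432  0.2168] yaw 37.09 gap 1.001 F [-1.  -0.4  0.6]
rows 5 rot/row [-0.0006, 0.0009, 0.1623]
[-0.0073, 0.0245, 0.0093]
[-0.0032, 0.0253, 0.0093]
[0.0009, 0.0255, 0.0093]
[0.005, 0.025, 0.0093]
[0.009, 0.0239, 0.0093]
```

```bash
python3 -m inch '{"linear":[[-0.007,0.0245,0.008],[-0.003,0.025,0.009],[0.001,0.0255,0.009],[0.005,0.025,0.009],[0.006,0.015,0.009]],"rotation":[[0,0,0.165],[0,0,0.165],[0,0,0.165],[0,0,0.165],[0,0,0.08]],"gripper":[1,1,1,1,1]}'
python3 -m inch '{"linear":[[0,0,0]],"rotation":[[0,0,0]],"gripper":[1]}'
python3 - <<'E'
from h import *
snap('scene','s4');im,d=snap('top','top4')
cv2.imwrite('pics/c5.png',cv2.resize(im[130:280,180:440],None,fx=3,fy=3,interpolation=cv2.INTER_CUBIC))
E
python3 m.py top4|egrep '^~50|^>56'
python3 p.py 0.5968 -0.2627 0.06 -9.4
```

```text
time_s: 16.92
tool_pos: [0.59, -0.2569, 0.1619]
eef_rot: [-0.002, 0.998, -0.06, -0.007]
ft_force: [0.3, 0.4, -0.4]
finger_gap: 0.999
time_s: 17.05
tool_pos: [0.5889, -0.2572, 0.1593]
eef_rot: [-0.003, 0.998, -0.06, -0.009]
ft_force: [0.0, 0.3, -0.5]
finger_gap: 0.998
~50 px [343.4 128.5] n 214 rect 0.8144 -0.2 0.0486 0.0821 73.5 mean [ 0.8065 -0.1959] pca 166.6 zmed 0.0467
~50 px [276.1 143.9] n 468 rect 0.7574 0.0185 0.0792 0.0774 71.7 mean [0.7578 0.0183] pca 116.2 zmed 0.0497
~50 px [203.4 194.8] n 663 rect 0.5979 0.2497 0.0581 0.1298 72.0 mean [0.5966 0.2482] pca 161.8 zmed 0.0496
~50 px [360.4 185.7] n 149 rect 0.6065 -0.2411 0.0199 0.118 74.9 mean [ 0.6226 -0.2454] pca 165.6 zmed 0.049
~50 px [135.1 227.4] n 681 rect 0.4948 0.4652 0.0489 0.1493 88.5 mean [0.4942 0.4635] pca 178.5 zmed 0.0501
~50 px [193.2 254.2] n 685 rect 0.4101 0.2793 0.0578 0.1304 72.7 mean [0.4102 0.2781] pca 162.7 zmed 0.0492
~50 px [418.  238.3] n 21 rect 0.4586 -0.4231 0.0186 0.0155 0.1 mean [ 0.4578 -0.4213] pca 168.7 zmed 0.0428
>56 px [346.3 123.1] n 139 rect 0.8189 -0.2024 0.039 0.0382 30.0 mean [ 0.8168 -0.2015] pca 149.5 zmed 0.0739
>56 px [245.2 142.8] n 372 rect 0.7542 0.114 0.0617 0.0622 85.2 mean [0.7477 0.1114] pca 106.9 zmed 0.1057
>56 px [371.1 157.7] n 75 rect 0.665 -0.2352 0.0117 0.0447 68.1 mean [ 0.6671 -0.2367] pca 164.1 zmed 0.2769
>56 px [387.  193.7] n 129 rect 0.5624 -0.257 0.0609 0.0137 79.6 mean [ 0.5605 -0.255 ] pca 78.4 zmed 0.3663
>56 px [201.7 193.7] n 71 rect 0.5985 0.2485 0.0462 0.015 71.9 mean [0.5961 0.2479] pca 71.9 zmed 0.083
>56 px [288.9 219.4] n 341 rect 0.5141 -0.0202 0.06 0.0593 18.0 mean [ 0.515  -0.0203] pca 172.6 zmed 0.0889
>56 px [191.5 254.4] n 73 rect 0.4091 0.2791 0.045 0.0144 73.8 mean [0.4101 0.277 ] pca 72.2 zmed 0.0819
t 17.15 pos [ 0.589  -0.2563  0.1605] yaw -6.79 gap 1.005 F [-0.1 -0.2  1. ]
rows 2 rot/row [-0.0023, 0.0087, 0.0228]
[0.0051, 0.003, 0.0501]
[0.0047, 0.0027, 0.0502]
```

View pics/c5.png

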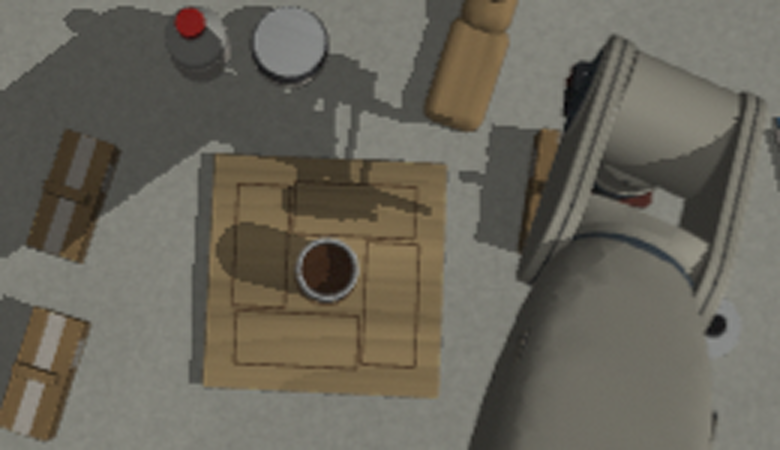

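View pics/s4.png

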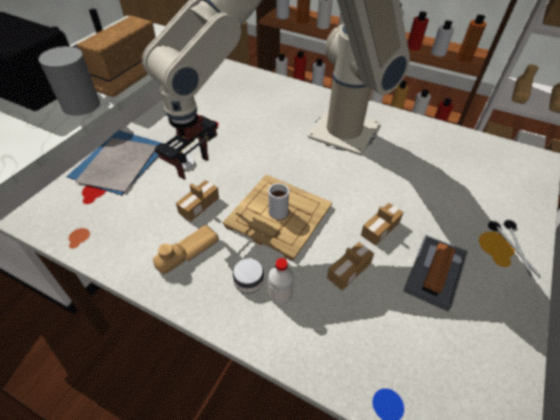

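```bash
python3 -m inch '{"linear":[[0.01,0.006,0.025],[0,0,0.03],[0,0,0.02],[0,0,0]],"rotation":[[-0.005,0.017,0.045],[0,0,0],[0,0,0],[0,0,0]],"gripper":[1,1,1,1]}'
python3 p.py 0.5968 -0.2627 0.056 -9.4
```

```text
time_s: 17.65
tool_pos: [0.5986, -0.2607, 0.0849]
eef_rot: [0.0, 0.997, -0.079, 0.001]
ft_force: [0.1, -0.8, 0.3]
finger_gap: 1.007
t 17.65 pos [ 0.5986 -0.2607  0.0849] yaw -9.01 gap 1.007 F [ 0.1 -0.8  0.3]
rows 1 rot/row [0.0006, -0.0021, 0.0068]
[-0.0015, 0.0022, 0.0289]
```

```bash
python3 -m inch '{"linear":[[-0.0015,0.002,0.015],[0,0,0.012],[0,0,0],[0,0,0]],"rotation":[[0,-0.002,0.007],[0,0,0],[0,0,0],[0,0,0]],"gripper":[0.8,0.6,0.5,0.4]}'
python3 p.py 0.5968 -0.2627 0.056 -9.4
```

```text
time_s: 18.15
tool_pos: [0.5981, -0.2629, 0.0584]
eef_rot: [0.001, 0.997, -0.082, 0.002]
ft_force: [-0.8, -0.1, 0.9]
finger_gap: 0.584
t 18.15 pos [ 0.5981 -0.2629  0.0584] yaw -9.39 gap 0.584 F [-0.8 -0.1  0.9]
rows 1 rot/row [0.0014, -0.0031, 0.0002]
[-0.0013, 0.0, 0.0024]
```

```bash
python3 -m inch '{"linear":[[-0.0015,0,0.0025],[0,0,0],[0,0,0],[0,0,0],[0,0,0]],"rotation":[[0.001,-0.003,0],[0,0,0],[0,0,0],[0,0,0],[0,0,0]],"gripper":[0.3,0.05,0.05,0.05,0.05]}'
python3 p.py 0.5968 -0.2627 0.056 -9.4
```

```text
time_s: 18.77
tool_pos: [0.5963, -0.2627, 0.0567]
eef_rot: [0.0, 0.997, -0.082, 0.0]
ft_force: [1.0, 0.3, -1.4]
finger_gap: 0.133
t 18.77 pos [ 0.5963 -0.2627  0.0567] yaw -9.39 gap 0.133 F [ 1.   0.3 -1.4]
rows 1 rot/row [0.0006, -0.0, 0.0002]
[0.0005, -0.0001, 0.0007]
```

```bash
python3 -m inch '{"linear":[[0,0,-0.02],[0,0,-0.04],[0,0,-0.03],[0,0,0]],"rotation":[[0,0,0],[0,0,0],[0,0,0],[0,0,0]],"gripper":[0.05,0.05,0.05,0.05]}'
python3 p.py 0.4826 -0.0875 0.14 -2.8 5
```

```text
time_s: 19.27
tool_pos: [0.5963, -0.2625, 0.1506]
eef_rot: [0.0, 0.997, -0.082, -0.0]
ft_force: [1.3, 0.5, -4.1]
finger_gap: 0.135
t 19.27 pos [ 0.5963 -0.2625  0.1506] yaw -9.39 gap 0.135 F [ 1.3  0.5 -4.1]
rows 5 rot/row [0.0, 0.0, -0.023]
[-0.0282, -0.0308, 0.0021]
[-0.0274, -0.0314, 0.0021]
[-0.0267, -0.0321, 0.0021]
[-0.026, -0.0327, 0.0021]
[-0.0252, -0.0333, 0.0021]
```

```bash
python3 -m inch '{"linear":[[-0.028,-0.031,0],[-0.0275,-0.0315,0],[-0.0265,-0.032,0],[-0.026,-0.0325,0],[-0.02,-0.025,0]],"rotation":[[0,0,-0.023],[0,0,-0.023],[0,0,-0.023],[0,0,-0.023],[0,0,-0.023]],"gripper":[0.05,0.05,0.05,0.05,0.05]}'
python3 -m inch '{"linear":[[0,0,0],[0,0,0]],"rotation":[[0,0,0],[0,0,0]],"gripper":[0.05,0.05]}'
python3 p.py 0.4826 -0.0875 0.1 -2.8 1
```

```text
time_s: 19.9
tool_pos: [0.4828, -0.0928, 0.1469]
eef_rot: [-0.0, 1.0, -0.024, -0.001]
ft_force: [-0.2, 0.3, -4.0]
finger_gap: 0.133
time_s: 20.15
tool_pos: [0.4809, -0.0912, 0.1458]
eef_rot: [-0.0, 1.0, -0.023, -0.003]
ft_force: [0.8, -0.6, -4.4]
finger_gap: 0.137
t 20.15 pos [ 0.4809 -0.0912  0.1458] yaw -2.65 gap 0.137 F [ 0.8 -0.6 -4.4]
rows 1 rot/row [-0.0008, 0.005, 0.0027]
[0.0018, -0.0038, 0.0458]
```

```bash
python3 -m inch '{"linear":[[0.0015,-0.004,0.025],[0,0,0.025],[0,0,0]],"rotation":[[-0.001,0.005,0.003],[0,0,0],[0,0,0]],"gripper":[0.05,0.05,0.05]}'
python3 p.py 0.4826 -0.0875 0.0767 -2.8 1
```

```text
time_s: 20.52
tool_pos: [0.4853, -0.0896, 0.0946]
eef_rot: [0.001, 1.0, -0.026, 0.002]
ft_force: [-1.0, -0.4, -4.4]
finger_gap: 0.136
t 20.52 pos [ 0.4853 -0.0896  0.0946] yaw -2.98 gap 0.136 F [-1.  -0.4 -4.4]
rows 1 rot/row [0.001, -0.0033, -0.0031]
[-0.0029, -0.002, 0.0179]
```

```bash
python3 -m inch '{"linear":[[-0.003,-0.002,0.008],[0,0,0.006],[0,0,0]],"rotation":[[0.001,-0.003,-0.003],[0,0,0],[0,0,0]],"gripper":[0.05,0.05,0.05]}'
python3 p.py 0.4826 -0.0875 0.0767 -2.8 1
```

```text
time_s: 20.9
tool_pos: [0.484, -0.0884, 0.0811]
eef_rot: [0.0, 1.0, -0.025, 0.001]
ft_force: [-0.2, 0.1, -3.1]
finger_gap: 0.132
t 20.9 pos [ 0.484  -0.0884  0.0811] yaw -2.87 gap 0.132 F [-0.2  0.1 -3.1]
rows 1 rot/row [0.0004, -0.0027, -0.0012]
[-0.0015, -0.0009, 0.0044]
```

```bash
python3 -m inch '{"linear":[[-0.0015,-0.001,0.003],[0,0,0.002],[0,0,0]],"rotation":[[0,-0.003,-0.001],[0,0,0],[0,0,0]],"gripper":[0.05,0.05,0.05]}'
python3 p.py 0.4826 -0.0875 0.0767 -2.8 1
```

```text
time_s: 21.28
tool_pos: [0.4831, -0.0874, 0.0767]
eef_rot: [0.0, 1.0, -0.024, 0.001]
ft_force: [-0.7, -0.8, -3.2]
finger_gap: 0.136
t 21.27 pos [ 0.4831 -0.0874  0.0767] yaw -2.8 gap 0.136 F [-0.7 -0.8 -3.2]
rows 1 rot/row [0.0007, -0.0011, 0.0]
[-0.0005, 0.0001, 0.0]
```

```bash
python3 -m inch '{"linear":[[0,0,0.001],[0,0,0],[0,0,0],[0,0,0],[0,0,0]],"rotation":[[0,0,0],[0,0,0],[0,0,0],[0,0,0],[0,0,0]],"gripper":[0.05,0.05,0.4,0.6,0.7]}'
python3 -m inch '{"linear":[[0,0,-0.03],[0,0,-0.05],[0,0,-0.04],[0,0,-0.02],[0,0,0]],"rotation":[[0,0,0],[0,0,0],[0,0,0],[0,0,0],[0,0,0]],"gripper":[0.8,1,1,1,1]}'
python3 p.py 0.5977 0.2487 0.18 -18.3
```

```text
time_s: 21.9
tool_pos: [0.4846, -0.0877, 0.0775]
eef_rot: [0.001, 1.0, -0.024, 0.002]
ft_force: [-0.2, 0.6, -0.5]
finger_gap: 0.438
time_s: 22.52
tool_pos: [0.4841, -0.0875, 0.2213]
eef_rot: [0.001, 1.0, -0.024, 0.002]
ft_force: [-0.5, 0.4, -0.4]
finger_gap: 0.983
t 22.52 pos [ 0.4841 -0.0875  0.2213] yaw -2.79 gap 0.983 F [-0.5  0.4 -0.4]
rows 6 rot/row [0.0001, -0.0007, 0.0451]
[0.0162, -0.0569, 0.0069]
[0.0136, -0.0576, 0.0069]
[0.011, -0.0581, 0.0069]
[0.0083, -0.0586, 0.0069]
[0.0057, -0.0589, 0.0069]
[0.003, -0.0591, 0.0069]
```

```bash
python3 -m inch '{"linear":[[0.016,-0.057,0],[0.0135,-0.0575,0],[0.011,-0.058,0],[0.008,-0.0585,0],[0.0055,-0.057,0]],"rotation":[[0,0,0.045],[0,0,0.045],[0,0,0.045],[0,0,0.045],[0,0,0.045]],"gripper":[1,1,1,1,1]}'
python3 -m inch '{"linear":[[0.003,-0.03,0.01],[0,0,0],[0,0,0]],"rotation":[[0,0,0.03],[0,0,0],[0,0,0]],"gripper":[1,1,1]}'
python3 - <<'E'
from h import *
snap('scene','s5');im,d=snap('top','top5')
cv2.imwrite('pics/c6.png',cv2.resize(im[130:280,180:440],None,fx=3,fy=3,interpolation=cv2.INTER_CUBIC))
E
python3 m.py top5|egrep '^~50|^>56'
python3 p.py 0.5977 0.2487 0.09 -18.3
```

```text
time_s: 23.15
tool_pos: [0.5789, 0.194, 0.2147]
eef_rot: [0.002, 0.99, -0.144, -0.001]
ft_force: [0.7, -1.0, -0.1]
finger_gap: 1.005
time_s: 23.52
tool_pos: [0.5891, 0.2254, 0.1992]
eef_rot: [0.003, 0.988, -0.157, -0.003]
ft_force: [0.1, -0.7, -0.1]
finger_gap: 1.001
~50 px [343.7 128.5] n 224 rect 0.8137 -0.1999 0.0503 0.0834 70.7 mean [ 0.8067 -0.1968] pca 160.6 zmed 0.0466
~50 px [276.1 143.9] n 470 rect 0.7591 0.0191 0.0783 0.0778 59.9 mean [0.7577 0.0184] pca -175.1 zmed 0.0496
~50 px [213.2 182.6] n 87 rect 0.6297 0.2218 0.026 0.0511 74.8 mean [0.6351 0.2176] pca -177.2 zmed 0.0492
~50 px [135.2 227.2] n 691 rect 0.4947 0.4649 0.0472 0.1492 88.6 mean [0.4948 0.4634] pca 178.5 zmed 0.0501
>56 px [346.3 123. ] n 139 rect 0.8182 -0.2028 0.035 0.0392 1.2 mean [ 0.8169 -0.2014] pca 121.8 zmed 0.0741
>56 px [245.2 142.8] n 373 rect 0.7549 0.114 0.0623 0.062 86.3 mean [0.7478 0.1114] pca 106.3 zmed 0.1062
>56 px [209.5 161.9] n 250 rect 0.6452 0.1956 0.045 0.0606 74.5 mean [0.6508 0.1856] pca -169.2 zmed 0.3204
>56 px [184.9 199.8] n 216 rect 0.5537 0.2428 0.0292 0.0796 13.3 mean [0.5504 0.2424] pca 100.1 zmed 0.3236
>56 px [310.9 228.9] n 776 rect 0.4873 -0.0882 0.0563 0.1297 87.5 mean [ 0.4872 -0.0877] pca 177.8 zmed 0.0699
>56 px [288.9 219.4] n 342 rect 0.5139 -0.0203 0.0601 0.0594 18.1 mean [ 0.515  -0.0202] pca 163.9 zmed 0.0889
t 23.62 pos [0.5892 0.225  0.1997] yaw -18.11 gap 1.0 F [ 0.3 -0.3  0.1]
rows 2 rot/row [0.0036, 0.0025, 0.0017]
[0.0006, -0.013, 0.0548]
[0.0005, -0.0128, 0.0548]
```

View pics/c6.png

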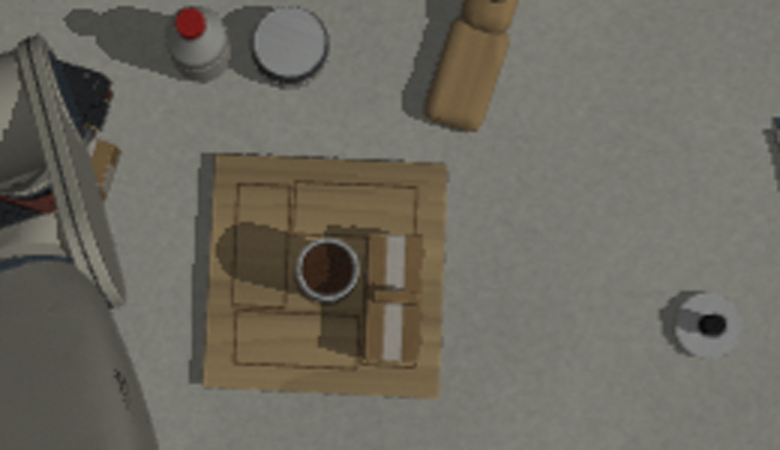

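View pics/s5.png

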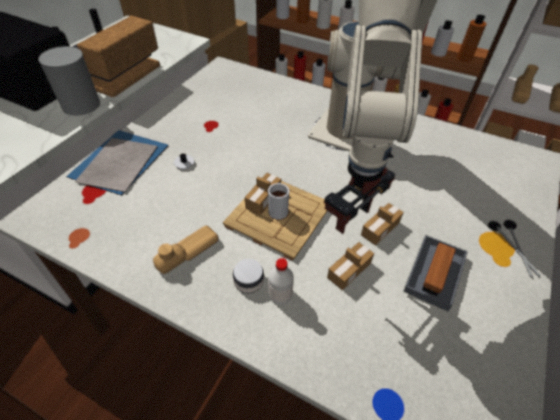

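```bash
python3 -m inch '{"linear":[[0.001,-0.025,0.03],[0,0,0.035],[0,0,0.025],[0,0,0]],"rotation":[[0.007,0.005,0.003],[0,0,0],[0,0,0],[0,0,0]],"gripper":[1,1,1,1]}'
python3 p.py 0.5977 0.249 0.056 -18.3
```

```text
time_s: 24.12
tool_pos: [0.5993, 0.244, 0.1103]
eef_rot: [-0.001, 0.987, -0.162, 0.002]
ft_force: [0.5, 0.2, 0.0]
finger_gap: 1.0
t 24.12 pos [0.5993 0.244  0.1103] yaw -18.59 gap 1.0 F [0.5 0.2 0. ]
rows 1 rot/row [-0.0022, -0.0036, -0.0051]
[-0.0033, -0.0041, 0.0543]
```

```bash
python3 -m inch '{"linear":[[-0.0035,-0.004,0.02],[0,-0.001,0.018],[0,0,0.014],[0,0,0]],"rotation":[[-0.002,-0.004,-0.005],[0,0,0],[0,0,0],[0,0,0]],"gripper":[0.9,0.8,0.6,0.4]}'
python3 p.py 0.5977 0.249 0.056 -18.3
```

```text
time_s: 24.62
tool_pos: [0.599, 0.2496, 0.0575]
eef_rot: [-0.001, 0.987, -0.16, 0.001]
ft_force: [0.6, -1.0, -0.8]
finger_gap: 0.612
t 24.62 pos [0.599  0.2496 0.0575] yaw -18.36 gap 0.612 F [ 0.6 -1.  -0.8]
rows 1 rot/row [-0.0023, -0.0019, -0.001]
[-0.001, 0.001, 0.0015]
```

```bash
python3 -m inch '{"linear":[[-0.001,0.001,0.0015],[0,0,0],[0,0,0],[0,0,0],[0,0,0]],"rotation":[[-0.002,-0.002,0],[0,0,0],[0,0,0],[0,0,0],[0,0,0]],"gripper":[0.3,0.05,0.05,0.05,0.05]}'
python3 p.py 0.5977 0.249 0.056 -18.3
python3 -m inch '{"linear":[[0,0,-0.02],[0,0,-0.05],[0,0,-0.03],[0,0,0]],"rotation":[[0,0,0],[0,0,0],[0,0,0],[0,0,0]],"gripper":[0.05,0.05,0.05,0.05]}'
python3 p.py 0.5454 0.0495 0.15 -2.8
```

```text
time_s: 25.25
tool_pos: [0.5982, 0.2493, 0.0571]
eef_rot: [-0.001, 0.987, -0.159, 0.001]
ft_force: [-0.1, 0.1, -1.8]
finger_gap: 0.134
t 25.25 pos [0.5982 0.2493 0.0571] yaw -18.35 gap 0.134 F [-0.1  0.1 -1.8]
rows 1 rot/row [-0.0013, -0.001, -0.0009]
[-0.0004, 0.0005, 0.0011]
time_s: 25.75
tool_pos: [0.5981, 0.2491, 0.1624]
eef_rot: [-0.001, 0.987, -0.159, 0.001]
ft_force: [0.8, -0.5, -2.4]
finger_gap: 0.134
t 25.75 pos [0.5981 0.2491 0.1624] yaw -18.35 gap 0.134 F [ 0.8 -0.5 -2.4]
rows 4 rot/row [-0.0003, -0.0003, -0.0679]
[0.0032, 0.0515, 0.003]
[-0.0003, 0.0516, 0.0031]
[-0.0038, 0.0515, 0.0031]
[-0.0073, 0.0511, 0.0031]
```

```bash
python3 -m inch '{"linear":[[0.003,0.05,-0.005],[0,0.05,-0.003],[-0.004,0.045,0],[-0.005,0.022,0],[0,0,0]],"rotation":[[0,0,-0.068],[0,0,-0.068],[0,0,-0.068],[0,0,-0.068],[0,0,0]],"gripper":[0.05,0.05,0.05,0.05,0.05]}'
python3 p.py 0.5454 0.0495 0.1 -2.8 1
```

```text
time_s: 26.38
tool_pos: [0.5494, 0.0829, 0.1669]
eef_rot: [-0.0, 1.0, -0.019, -0.001]
ft_force: [0.0, 0.8, -3.0]
finger_gap: 0.135
t 26.38 pos [0.5494 0.0829 0.1669] yaw -2.21 gap 0.135 F [ 0.   0.8 -3. ]
rows 1 rot/row [0.0, 0.0024, 0.0103]
[-0.0026, 0.0335, 0.0669]
```

```bash
python3 -m inch '{"linear":[[-0.002,0.018,0.01],[-0.001,0.014,0.02],[0,0,0.02],[0,0,0]],"rotation":[[0,0.002,0.01],[0,0,0],[0,0,0],[0,0,0]],"gripper":[0.05,0.05,0.05,0.05]}'
python3 p.py 0.5454 0.0495 0.077 -2.8 1
```

```text
time_s: 26.88
tool_pos: [0.5444, 0.0501, 0.1126]
eef_rot: [0.0, 1.0, -0.026, -0.001]
ft_force: [-0.2, 0.1, -2.5]
finger_gap: 0.136
t 26.88 pos [0.5444 0.0501 0.1126] yaw -2.93 gap 0.136 F [-0.2  0.1 -2.5]
rows 1 rot/row [0.0004, 0.0019, -0.0022]
[0.0011, 0.0005, 0.0356]
```

```bash
python3 -m inch '{"linear":[[0.001,0.0005,0.016],[0,0,0.012],[0,0,0.004],[0,0,0]],"rotation":[[0,0.002,-0.002],[0,0,0],[0,0,0],[0,0,0]],"gripper":[0.05,0.05,0.05,0.05]}'
python3 p.py 0.5454 0.0495 0.077 -2.8 1
```

```text
time_s: 27.38
tool_pos: [0.5462, 0.0501, 0.0788]
eef_rot: [0.0, 1.0, -0.024, 0.001]
ft_force: [-0.1, 0.4, -2.7]
finger_gap: 0.133
t 27.38 pos [0.5462 0.0501 0.0788] yaw -2.77 gap 0.133 F [-0.1  0.4 -2.7]
rows 1 rot/row [0.0003, -0.0012, 0.0005]
[-0.0007, 0.0006, 0.0018]
```

```bash
python3 -m inch '{"linear":[[-0.001,0.0005,0.002],[0,0,0.001],[0,0,0],[0,0,0],[0,0,0]],"rotation":[[0,-0.001,0],[0,0,0],[0,0,0],[0,0,0],[0,0,0]],"gripper":[0.05,0.05,0.05,0.4,0.6]}'
python3 -m inch '{"linear":[[0,0,0],[0,0,-0.03],[0,0,-0.05],[0,0,-0.05],[0,0,0]],"rotation":[[0,0,0],[0,0,0],[0,0,0],[0,0,0],[0,0,0]],"gripper":[0.6,0.8,1,1,1]}'
python3 p.py 0.4101 0.279 0.18 -17.8
```

```text
time_s: 28.0
tool_pos: [0.5468, 0.0499, 0.0784]
eef_rot: [-0.0, 1.0, -0.024, 0.002]
ft_force: [-0.2, 0.6, -0.1]
finger_gap: 0.322
time_s: 28.62
tool_pos: [0.5464, 0.0498, 0.2117]
eef_rot: [-0.0, 1.0, -0.024, 0.002]
ft_force: [-0.2, -0.3, -0.2]
finger_gap: 0.892
t 28.62 pos [0.5464 0.0498 0.2117] yaw -2.78 gap 0.892 F [-0.2 -0.3 -0.2]
rows 5 rot/row [-0.0001, -0.0007, 0.0524]
[-0.0295, -0.0445, 0.0062]
[-0.0318, -0.0429, 0.0063]
[-0.034, -0.0411, 0.0063]
[-0.0361, -0.0393, 0.0063]
[-0.0381, -0.0374, 0.0063]
```

```bash
python3 -m inch '{"linear":[[-0.0295,-0.0445,0],[-0.032,-0.043,0],[-0.034,-0.041,0.005],[-0.036,-0.039,0.005],[-0.025,-0.025,0]],"rotation":[[0,0,0.052],[0,0,0.052],[0,0,0.052],[0,0,0.052],[0,0,0.052]],"gripper":[1,1,1,1,1]}'
python3 -m inch '{"linear":[[0,0,0]],"rotation":[[0,0,0]],"gripper":[1]}'
python3 - <<'E'
from h import *
snap('scene','s6');im,d=snap('top','top6')
cv2.imwrite('pics/c7.png',cv2.resize(im[130:280,180:440],None,fx=3,fy=3,interpolation=cv2.INTER_CUBIC))
E
python3 m.py top6|egrep '^~50|^>56|^all'
python3 p.py 0.4101 0.279 0.1 -17.8
```

```text
time_s: 29.25
tool_pos: [0.4159, 0.2666, 0.1965]
eef_rot: [0.001, 0.987, -0.161, 0.001]
ft_force: [0.7, 0.2, 0.6]
finger_gap: 0.999
time_s: 29.38
tool_pos: [0.4143, 0.2677, 0.1953]
eef_rot: [0.002, 0.987, -0.159, -0.0]
ft_force: [-0.2, -0.3, -0.3]
finger_gap: 0.997
all px [338.6 144.3] n 1131 rect 0.7645 -0.1839 0.0655 0.1946 70.8 mean [ 0.7569 -0.1805] pca 161.4 zmed 0.035
all px [245.6 144. ] n 425 rect 0.7547 0.1135 0.0618 0.0625 0.3 mean [0.7458 0.1108] pca 110.4 zmed 0.1023
all px [276.4 145.2] n 564 rect 0.7571 0.0176 0.0794 0.0828 9.8 mean [0.7542 0.0176] pca 176.3 zmed 0.049
all px [484.4 166.7] n 31 rect 0.6838 -0.6493 0.0184 0.0389 56.6 mean [ 0.6868 -0.6504] pca 137.9 zmed 0.0134
all px [288.3 221.6] n 6075 rect 0.5141 -0.019 0.2498 0.2504 87.2 mean [ 0.5118 -0.0189] pca 158.3 zmed 0.0212
all px [135.2 215.3] n 318 rect 0.5047 0.4626 0.1233 0.173 88.4 mean [0.5342 0.4731] pca 129.8 zmed 0.0248
all px [135.8 223.4] n 658 rect 0.5005 0.464 0.0491 0.1367 89.0 mean [0.507  0.4623] pca 174.6 zmed 0.0495
all px [493.8 210.3] n 15 rect 0.5459 -0.6742 0.016 0.0124 15.4 mean [ 0.54
[... 1131 characters left out ...]
.3 208.8] n 763 rect 0.5498 0.0487 0.0564 0.1302 87.6 mean [0.5494 0.0487] pca 177.2 zmed 0.07
>56 px [310.9 228.9] n 780 rect 0.4873 -0.0881 0.0564 0.1298 87.4 mean [ 0.487  -0.0878] pca 177.7 zmed 0.0696
>56 px [288.9 219.5] n 342 rect 0.5139 -0.0201 0.06 0.0592 19.5 mean [ 0.5148 -0.0203] pca 172.7 zmed 0.0887
>56 px [188.3 232.2] n 548 rect 0.4515 0.2544 0.0664 0.1056 72.8 mean [0.47   0.2417] pca 174.7 zmed 0.3159
>56 px [166.5 279. ] n 280 rect 0.3541 0.2873 0.0357 0.0709 28.3 mean [0.353  0.2906] pca 105.3 zmed 0.317
t 29.48 pos [0.4153 0.2662 0.1955] yaw -18.39 gap 0.995 F [-0.4 -0.2  0.3]
rows 2 rot/row [0.0017, -0.0002, -0.0051]
[-0.0045, -0.0054, 0.0477]
[-0.0045, -0.0054, 0.0477]
```

View pics/c7.png

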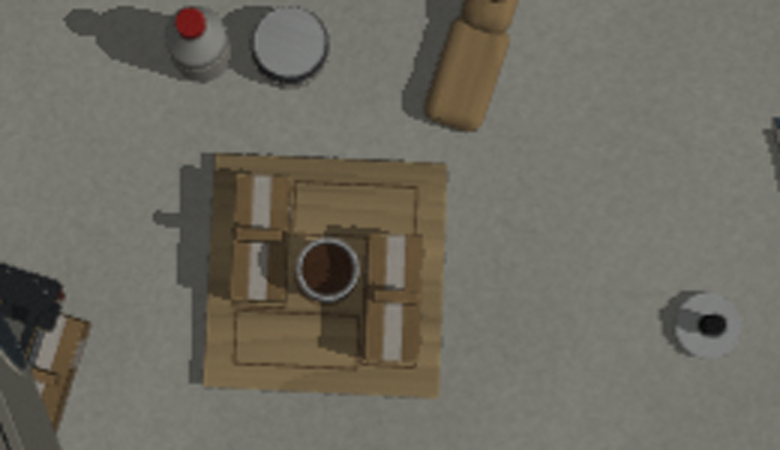

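View pics/s6.png

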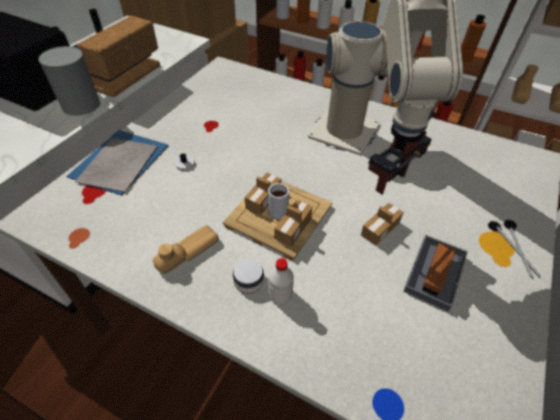

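```bash
python3 -m inch '{"linear":[[-0.009,-0.011,0.03],[0,0,0.035],[0,0,0.02],[0,0,0]],"rotation":[[0.003,0,-0.01],[0,0,0],[0,0,0],[0,0,0]],"gripper":[1,1,1,1]}'
python3 p.py 0.4101 0.279 0.056 -17.7
```

```text
time_s: 29.98
tool_pos: [0.4137, 0.2753, 0.1077]
eef_rot: [0.0, 0.988, -0.156, 0.001]
ft_force: [0.4, -0.8, 0.7]
finger_gap: 1.004
t 29.98 pos [0.4137 0.2753 0.1077] yaw -18.0 gap 1.004 F [ 0.4 -0.8  0.7]
rows 1 rot/row [0.0002, -0.0016, -0.0053]
[-0.0046, -0.0024, 0.0517]
```

```bash
python3 -m inch '{"linear":[[-0.0045,-0.0025,0.02],[0,0,0.018],[0,0,0.012],[0,0,0]],"rotation":[[0,-0.002,-0.005],[0,0,0],[0,0,0],[0,0,0]],"gripper":[0.9,0.8,0.6,0.4]}'
python3 p.py 0.4101 0.279 0.056 -17.7
```

```text
time_s: 30.48
tool_pos: [0.4142, 0.2774, 0.0591]
eef_rot: [-0.001, 0.988, -0.156, 0.002]
ft_force: [-0.1, 0.4, 0.0]
finger_gap: 0.61
t 30.48 pos [0.4142 0.2774 0.0591] yaw -17.91 gap 0.61 F [-0.1  0.4  0. ]
rows 1 rot/row [-0.0029, -0.0026, -0.0037]
[-0.0043, -0.0002, 0.003]
```

```bash
python3 -m inch '{"linear":[[-0.0045,-0.0005,0.003],[0,0,0],[0,0,0],[0,0,0],[0,0,0]],"rotation":[[-0.003,-0.002,-0.003],[0,0,0],[0,0,0],[0,0,0],[0,0,0]],"gripper":[0.3,0.05,0.05,0.05,0.05]}'
python3 p.py 0.4101 0.279 0.056 -17.7
python3 -m inch '{"linear":[[0,0,-0.02],[0,0,-0.05],[0,0,-0.03],[0,0,0]],"rotation":[[0,0,0],[0,0,0],[0,0,0],[0,0,0]],"gripper":[0.05,0.05,0.05,0.05]}'
python3 p.py 0.43 0.1 0.15 -92.8
```

```text
time_s: 31.1
tool_pos: [0.4106, 0.2799, 0.0577]
eef_rot: [-0.001, 0.988, -0.154, 0.001]
ft_force: [0.2, 0.1, -1.3]
finger_gap: 0.135
t 31.1 pos [0.4106 0.2799 0.0577] yaw -17.73 gap 0.135 F [ 0.2  0.1 -1.3]
rows 1 rot/row [-0.0017, -0.0019, -0.0006]
[-0.0002, 0.001, 0.0017]
time_s: 31.6
tool_pos: [0.4091, 0.2788, 0.1583]
eef_rot: [0.001, 0.988, -0.154, -0.0]
ft_force: [0.1, 0.7, -4.3]
finger_gap: 0.138
t 31.6 pos [0.4091 0.2788 0.1583] yaw -17.72 gap 0.138 F [ 0.1  0.7 -4.3]
rows 8 rot/row [0.0003, -0.0001, 0.1638]
[0.0093, 0.0205, 0.0011]
[0.0125, 0.0187, 0.0011]
[0.0154, 0.0164, 0.0011]
[0.0179, 0.0137, 0.0011]
[0.0199, 0.0106, 0.0011]
[0.0213, 0.0072, 0.001]
[0.0222, 0.0036, 0.001]
[0.0225, -0.0, 0.001]
```

```bash
python3 -m inch '{"linear":[[0.009,0.0205,-0.002],[0.0125,0.0185,0],[0.0155,0.0165,0],[0.018,0.0135,0],[0.02,0.0105,0]],"rotation":[[0,0,0.164],[0,0,0.164],[0,0,0.164],[0,0,0.164],[0,0,0.164]],"gripper":[0.05,0.05,0.05,0.05,0.05]}'
python3 p.py 0.436 0.0124 0.15 -92.8
```

```text
time_s: 32.22
tool_pos: [0.4173, 0.1631, 0.1529]
eef_rot: [0.005, 0.839, -0.545, -0.003]
ft_force: [0.2, 0.3, -3.2]
finger_gap: 0.135
t 32.23 pos [0.4173 0.1631 0.1529] yaw -65.99 gap 0.135 F [ 0.2  0.3 -3.2]
rows 3 rot/row [0.0038, -0.0013, 0.156]
[0.0484, 0.0147, 0.0012]
[0.0501, 0.007, 0.0011]
[0.0506, -0.0008, 0.001]
```

```bash
python3 -m inch '{"linear":[[0.042,0.0125,-0.005],[0.043,0.006,-0.005],[0.043,0,-0.002],[0,0,0],[0,0,0]],"rotation":[[0.004,-0.001,0.156],[0.004,-0.001,0.156],[0.004,-0.001,0.14],[0,0,0],[0,0,0]],"gripper":[0.05,0.05,0.05,0.05,0.05]}'
python3 p.py 0.442 0.0124 0.12 -92.8 1
```

```text
time_s: 32.85
tool_pos: [0.428, 0.0283, 0.1577]
eef_rot: [-0.005, -0.689, 0.725, 0.003]
ft_force: [0.5, 0.3, -4.2]
finger_gap: 0.132
t 32.85 pos [0.428  0.0283 0.1577] yaw -92.89 gap 0.132 F [ 0.5  0.3 -4.2]
rows 1 rot/row [0.0103, -0.0027, -0.0017]
[0.0151, -0.0152, 0.0376]
```

```bash
python3 -m inch '{"linear":[[0.012,-0.016,0.015],[0,0,0.02],[0,0,0]],"rotation":[[0.01,-0.003,-0.002],[0,0,0],[0,0,0]],"gripper":[0.05,0.05,0.05]}'
python3 p.py 0.4445 0.016 0.08 -92.8 1
```

```text
time_s: 33.22
tool_pos: [0.4424, 0.0179, 0.12]
eef_rot: [-0.001, -0.692, 0.722, 0.001]
ft_force: [-0.6, -0.5, -3.5]
finger_gap: 0.132
t 33.23 pos [0.4424 0.0179 0.12  ] yaw -92.4 gap 0.132 F [-0.6 -0.5 -3.5]
rows 1 rot/row [0.0027, 0.0006, 0.0069]
[0.0018, -0.0023, 0.04]
```

```bash
python3 -m inch '{"linear":[[0.001,-0.002,0.02],[0,0,0.012],[0,0,0.004],[0,0,0]],"rotation":[[0.003,0,0.007],[0,0,0],[0,0,0],[0,0,0]],"gripper":[0.05,0.05,0.05,0.05]}'
python3 p.py 0.4445 0.016 0.0775 -92.8 1; python3 -c "
from h import *
im,d=snap('scene','s7')
cv2.imwrite('pics/c8.png',cv2.resize(im[140:290,190:370],None,fx=4,fy=4))"
```

```text
time_s: 33.72
tool_pos: [0.4452, 0.0191, 0.084]
eef_rot: [0.001, -0.691, 0.722, -0.0]
ft_force: [-0.9, -0.4, -4.3]
finger_gap: 0.136
t 33.73 pos [0.4452 0.0191 0.084 ] yaw -92.51 gap 0.136 F [-0.9 -0.4 -4.3]
rows 1 rot/row [-0.0015, 0.0008, 0.005]
[0.0031, 0.0006, 0.0065]
```

View pics/c8.png

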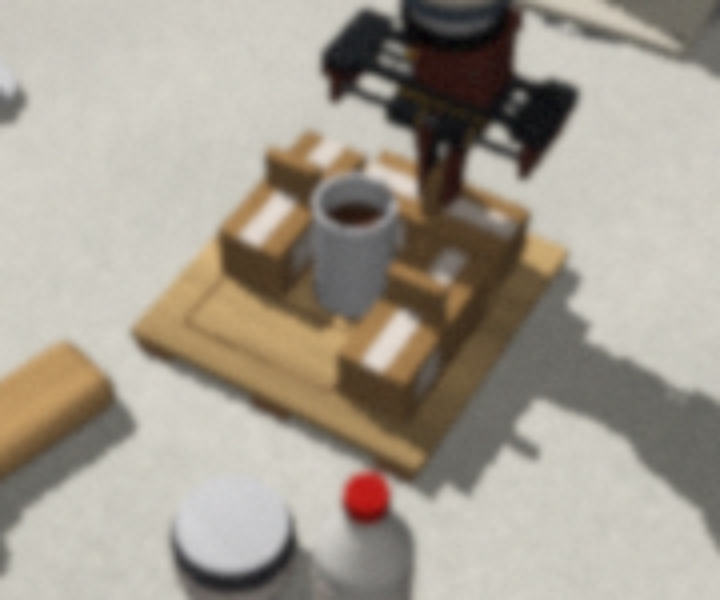

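```bash
python3 -m inch '{"linear":[[0.003,0.0005,0.003],[0,0,0.0025],[0,0,0]],"rotation":[[0,0,0.005],[0,0,0],[0,0,0]],"gripper":[0.05,0.05,0.05]}'
python3 p.py 0.4445 0.016 0.0775 -92.8 1
```

```text
time_s: 34.15
tool_pos: [0.4455, 0.0158, 0.0794]
eef_rot: [0.002, -0.689, 0.724, -0.001]
ft_force: [-0.5, -0.3, -4.0]
finger_gap: 0.13
t 34.15 pos [0.4455 0.0158 0.0794] yaw -92.83 gap 0.13 F [-0.5 -0.3 -4. ]
rows 1 rot/row [-0.004, 0.001, -0.0006]
[-0.0002, 0.001, 0.0019]
```

```bash
python3 -m inch '{"linear":[[0,0.001,0.002],[0,0,0.001],[0,0,0],[0,0,0],[0,0,0]],"rotation":[[-0.004,0.001,0],[0,0,0],[0,0,0],[0,0,0],[0,0,0]],"gripper":[0.05,0.05,0.05,0.4,0.6]}'
python3 -m inch '{"linear":[[0,0,0],[0,0,-0.03],[0,0,-0.05],[0,0,-0.05],[0,0,0]],"rotation":[[0,0,0],[0,0,0],[0,0,0],[0,0,0],[0,0,0]],"gripper":[0.6,0.8,0.8,0.8,0.8]}'
python3 p.py 0.459 -0.42 0.15 -92.8
```

```text
time_s: 34.78
tool_pos: [0.4456, 0.0158, 0.0782]
eef_rot: [0.001, -0.689, 0.724, -0.001]
ft_force: [0.6, 0.8, 0.6]
finger_gap: 0.322
time_s: 35.4
tool_pos: [0.4454, 0.0158, 0.2113]
eef_rot: [0.0, -0.689, 0.724, -0.0]
ft_force: [0.8, 0.3, 0.3]
finger_gap: 0.796
t 35.4 pos [0.4454 0.0158 0.2113] yaw -92.84 gap 0.796 F [0.8 0.3 0.3]
rows 8 rot/row [-0.0, -0.0, -0.0001]
[0.0543, -0.0044, 0.0077]
[0.0543, -0.0044, 0.0077]
[0.0543, -0.0044, 0.0077]
[0.0543, -0.0044, 0.0077]
[0.0543, -0.0044, 0.0077]
[0.0543, -0.0044, 0.0077]
[0.0543, -0.0044, 0.0077]
[0.0543, -0.0044, 0.0077]
```

```bash
python3 -m inch '{"linear":[[0.055,-0.0045,0],[0.055,-0.0045,0],[0.055,-0.0045,0],[0.055,-0.0045,0],[0.055,-0.0045,0]],"rotation":[[0,0,0],[0,0,0],[0,0,0],[0,0,0],[0,0,0]],"gripper":[0.8,0.8,0.8,0.8,0.8]}'
python3 -m inch '{"linear":[[0.055,-0.0045,0],[0.045,-0.0045,0],[0.03,0,0],[0,0,0],[0,0,0]],"rotation":[[0,0,0],[0,0,0],[0,0,0],[0,0,0],[0,0,0]],"gripper":[0.8,0.8,0.8,0.8,0.8]}'
python3 - <<'E'
from h import *
snap('scene','s8');im,d=snap('top','top8')
cv2.imwrite('pics/c9.png',cv2.resize(im[160:280,240:440],None,fx=4,fy=4,interpolation=cv2.INTER_CUBIC))
E
python3 m.py top8|egrep '^~50|^>56|^all'
python3 p.py 0.459 -0.42 0.06 -92.8
```

```text
time_s: 36.02
tool_pos: [0.4536, -0.2634, 0.2064]
eef_rot: [-0.0, -0.692, 0.721, 0.002]
ft_force: [-0.3, 0.5, -0.2]
finger_gap: 0.8
time_s: 36.65
tool_pos: [0.4533, -0.3988, 0.1972]
eef_rot: [-0.001, -0.691, 0.723, 0.007]
ft_force: [0.5, -0.3, -0.3]
finger_gap: 0.798
all px [338.6 144.4] n 1134 rect 0.7646 -0.1841 0.0656 0.1953 71.1 mean [ 0.7566 -0.1804] pca 161.4 zmed 0.0351
all px [245.6 144. ] n 426 rect 0.7542 0.1136 0.0624 0.0615 87.8 mean [0.7459 0.1107] pca 108.3 zmed 0.1034
all px [276.3 145.2] n 564 rect 0.7576 0.0179 0.081 0.0812 0.0 mean [0.7543 0.0177] pca 175.7 zmed 0.0492
all px [478.1 165.7] n 15 rect 0.6891 -0.6296 0.0169 0.0125 51.6 mean [ 0.6901 -0.6305] pca -138.9 zmed 0.0134
all px [288.3 221.6] n 6089 rect 0.5142 -0.0191 0.2503 0.2507 87.1 mean [ 0.5117 -0.019 ] pca 151.9 zmed 0.0232
all px [138.2 228.2] n 484 rect 0.491 0.4628 0.1248 0.1993 88.9 mean [0.4929 0.4623] pca 179.9 zmed 0.0255
all px [136.  227.2] n 792 rect 0.4944 0.4641 0.0487 0.1485 88.9 mean [0.4948 0.4615] pca 178.4 zmed 0.0498
all px [419.3 234.5] n 702 rect 0.459 -0.364 0.1096 0.0664 86.7 mean
[... 617 characters left out ...]
499 0.0487 0.0562 0.13 87.0 mean [0.5493 0.0486] pca 177.2 zmed 0.0697
>56 px [310.9 228.9] n 779 rect 0.4873 -0.0881 0.0567 0.1298 87.6 mean [ 0.4871 -0.0877] pca 177.8 zmed 0.0697
>56 px [288.9 219.4] n 346 rect 0.5141 -0.0202 0.06 0.0594 18.1 mean [ 0.5149 -0.0203] pca 174.7 zmed 0.0888
>56 px [419.3 234.4] n 700 rect 0.4603 -0.3437 0.0686 0.0664 86.3 mean [ 0.4627 -0.3409] pca 138.6 zmed 0.3199
>56 px [277.4 242.1] n 774 rect 0.4473 0.0155 0.1295 0.0559 87.3 mean [0.4471 0.0151] pca 87.1 zmed 0.0692
t 36.75 pos [ 0.4536 -0.3986  0.1978] yaw -92.6 gap 0.797 F [0.4 0.  0.4]
rows 3 rot/row [0.0037, 0.0029, 0.0012]
[0.0075, -0.0026, 0.0458]
[0.0073, -0.0025, 0.0459]
[0.0072, -0.0023, 0.0459]
```

View pics/c9.png

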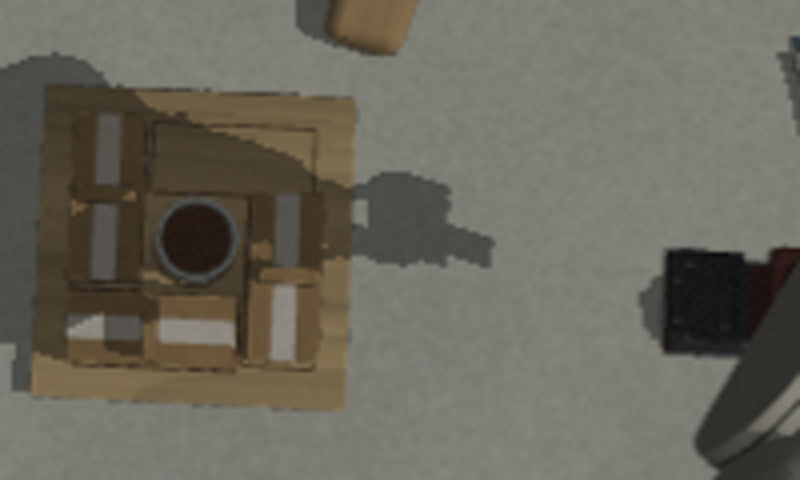

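View pics/s8.png

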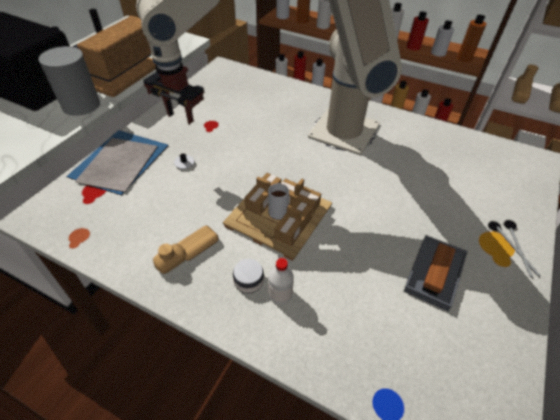

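```bash
python3 - <<'E'
from h import *
for f in ['top0','top2','top5','top6']:
    z=np.load(f+'.npz');X=pts('top',z['d']);im=z['im']
    S=np.zeros(X.shape[:2],bool);S[222:256,398:436]=1
    near=S&(np.hypot(X[...,0]-.459,X[...,1]+.421)<.05)
    k=near&(X[...,2]>.033)&(X[...,2]<.055)
    g=cv2.cvtColor(im,cv2.COLOR_BGR2GRAY).astype(int)
    dk=S&(g<45); vv,uu=np.nonzero(dk)
    print(f,k.sum(),X[k].mean(0).round(4),cv2.minEnclosingCircle(X[k][:,:2].astype(np.float32)),'dark',dk.sum(),onplane('top',[[uu.mean(),vv.mean()]],.041).round(4))
z=np.load('s8.npz') ;im=z['im'];X=pts('scene',z['d'])
S=np.zeros(X.shape[:2],bool);S[145:175,165:205]=1
k=S&(X[...,2]>.03)&(X[...,2]<.05);print('scene',k.sum(),X[k].mean(0),cv2.minEnclosingCircle(X[k][:,:2].astype(np.float32)))
k=S&(X[...,2]>.008)&(X[...,2]<.05);print('scene',k.sum(),X[k].mean(0),cv2.minEnclosingCircle(X[k][:,:2].astype(np.float32)))
cv2.imwrite('pics/c10.png',cv2.resize(im[140:180,160:210],None,fx=12,fy=12,interpolation=cv2.INTER_CUBIC))
z=np.load('top6.npz')
cv2.imwrite('pics/c11.png',cv2.resize(z['im'][215:260,395:440],None,fx=12,fy=12,interpolation=cv2.INTER_CUBIC))
E
```

```text
top0 48 [ 0.4585 -0.4208  0.0393] ((0.4581282138824463, -0.42092180252075195), 0.012150818482041359) dark 50 [[ 0.4594 -0.4183  0.041 ]]
top2 50 [ 0.4582 -0.4203  0.0398] ((0.4568743407726288, -0.4208700358867645), 0.012438061647117138) dark 50 [[ 0.4594 -0.4183  0.041 ]]
top5 49 [ 0.4583 -0.4207  0.0394] ((0.4572717845439911, -0.4208768904209137), 0.012408402748405933) dark 50 [[ 0.4594 -0.4183  0.041 ]]
top6 48 [ 0.4583 -0.4208  0.04  ] ((0.45835351943969727, -0.4204396605491638), 0.011835435405373573) dark 50 [[ 0.4594 -0.4183  0.041 ]]
scene 36 [ 0.45592165 -0.42022611  0.03874445] ((0.454166978597641, -0.42296040058135986), 0.012644845992326736)
scene 230 [ 0.45870737 -0.41912755  0.01766978] ((0.4419175982475281, -0.46054625511169434), 0.07493142783641815)
```

View pics/c11.png

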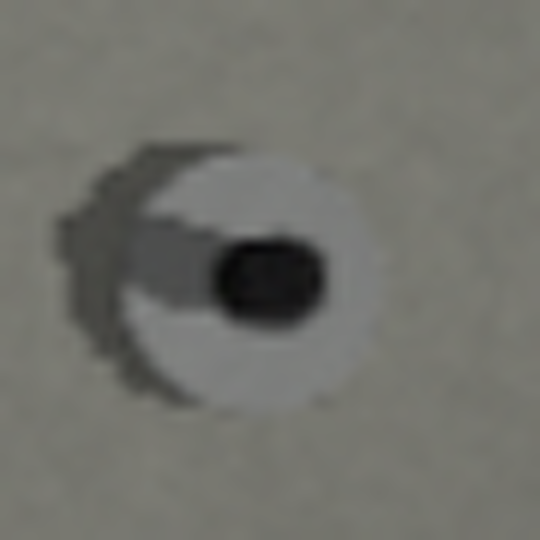

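View pics/c10.png

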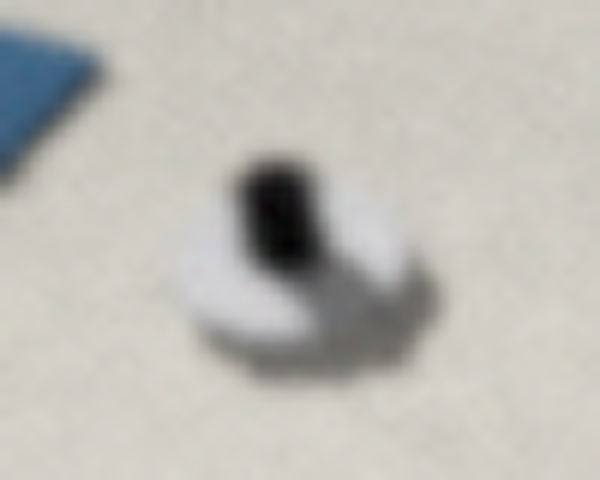

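```bash
python3 -m inch '{"linear":[[0.0225,-0.006,0.03],[0,0,0.035],[0,0,0.035],[0,0,0]],"rotation":[[0.01,0.009,0.003],[0,0,0],[0,0,0],[0,0,0]],"gripper":[0.7,0.7,0.7,0.7]}'
python3 p.py 0.458 -0.4205 0.06 -92.8 1
```

```text
time_s: 37.25
tool_pos: [0.4606, -0.4176, 0.0969]
eef_rot: [-0.0, -0.692, 0.722, -0.001]
ft_force: [-0.3, 0.6, -0.9]
finger_gap: 0.699
t 37.25 pos [ 0.4606 -0.4176  0.0969] yaw -92.46 gap 0.699 F [-0.3  0.6 -0.9]
rows 1 rot/row [-0.0015, -0.0019, 0.006]
[0.0029, 0.0025, 0.0369]
```

```bash
python3 -m inch '{"linear":[[0.003,0.0025,0.02],[0,0,0.015],[0,0,0]],"rotation":[[-0.001,-0.002,0.006],[0,0,0],[0,0,0]],"gripper":[0.7,0.7,0.7]}'
python3 p.py 0.458 -0.4205 0.0185 -92.8 1
```

```text
time_s: 37.62
tool_pos: [0.4596, -0.4209, 0.0627]
eef_rot: [0.0, -0.69, 0.724, -0.002]
ft_force: [0.3, -0.3, -0.6]
finger_gap: 0.701
t 37.62 pos [ 0.4596 -0.4209  0.0627] yaw -92.74 gap 0.701 F [ 0.3 -0.3 -0.6]
rows 1 rot/row [-0.0035, -0.0023, 0.001]
[-0.0004, 0.0017, 0.0442]
```

```bash
python3 -m inch '{"linear":[[0,0.0015,0.018],[0,0,0.015],[0,0,0.008],[0,0,0]],"rotation":[[-0.003,-0.002,0],[0,0,0],[0,0,0],[0,0,0]],"gripper":[0.7,0.7,0.7,0.7]}'
python3 p.py 0.458 -0.4205 0.0185 -92.8 1
```

```text
time_s: 38.12
tool_pos: [0.4584, -0.4213, 0.0194]
eef_rot: [0.0, -0.69, 0.724, -0.001]
ft_force: [-0.3, 0.1, 0.0]
finger_gap: 0.698
t 38.12 pos [ 0.4584 -0.4213  0.0194] yaw -92.76 gap 0.698 F [-0.3  0.1  0. ]
rows 1 rot/row [-0.001, -0.0008, 0.0008]
[-0.0008, 0.0004, 0.0009]
```

```bash
python3 -m inch '{"linear":[[0,0.0005,0.001],[0,0,0],[0,0,0],[0,0,0],[0,0,0]],"rotation":[[-0.001,-0.001,0],[0,0,0],[0,0,0],[0,0,0],[0,0,0]],"gripper":[0.6,0.15,0.15,0.15,0.15]}'
python3 -m inch '{"linear":[[0,0,0]],"rotation":[[0,0,0]],"gripper":[0.15]}'
python3 p.py 0.458 -0.4205 0.0185 -92.8 1
```

```text
time_s: 38.75
tool_pos: [0.4585, -0.422, 0.0196]
eef_rot: [0.0, -0.69, 0.724, -0.001]
ft_force: [-0.1, -0.4, -1.3]
finger_gap: 0.264
time_s: 38.88
tool_pos: [0.4585, -0.4219, 0.0195]
eef_rot: [0.0, -0.69, 0.724, -0.001]
ft_force: [-0.1, 0.5, -1.4]
finger_gap: 0.264
t 38.88 pos [ 0.4585 -0.4219  0.0195] yaw -92.75 gap 0.264 F [-0.1  0.5 -1.4]
rows 1 rot/row [-0.0015, -0.001, 0.0008]
[-0.0014, 0.0005, 0.001]
```

```bash
python3 -m inch '{"linear":[[0,0,-0.03],[0,0,-0.05],[0,0,-0.05],[0,0,-0.05],[0,0,0]],"rotation":[[0,0,0],[0,0,0],[0,0,0],[0,0,0],[0,0,0]],"gripper":[0.15,0.15,0.15,0.15,0.15]}'
python3 - <<'E'
from h import *
print(onplane('top',[[288.4,219.6]],.115))
for f in ['top4','top5','top6','top8']:
    z=np.load(f+'.npz');X=pts('top',z['d']);k=(np.hypot(X[...,0]-.514,X[...,1]+.02)<.045)&(X[...,2]>.108)&(X[...,2]<.125)
    P=X[k];A=np.c_[2*P[:,:2],np.ones(len(P))];s=np.linalg.lstsq(A,(P[:,:2]**2).sum(1),rcond=None)[0]
    print(f,k.sum(),s[:2].round(4),round(np.sqrt(s[2]+s[0]**2+s[1]**2),4),cv2.minEnclosingCircle(P[:,:2].astype(np.float32)))
E
python3 p.py 0.5145 -0.02 0.22 -92.8
```

```text
time_s: 39.5
tool_pos: [0.4575, -0.421, 0.2033]
eef_rot: [0.0, -0.69, 0.724, 0.001]
ft_force: [0.4, -0.1, -2.5]
finger_gap: 0.266
[[ 0.51317936 -0.01856828  0.115     ]]
top4 84 [ 0.5146 -0.0202] 0.0288 ((0.5147733092308044, -0.020104438066482544), 0.030774962157011032)
top5 83 [ 0.5145 -0.0201] 0.0287 ((0.5143301486968994, -0.01996869035065174), 0.030615227296948433)
top6 85 [ 0.5145 -0.0202] 0.0287 ((0.5145815014839172, -0.020083634182810783), 0.030725760385394096)
top8 87 [ 0.5145 -0.0202] 0.0287 ((0.5145302414894104, -0.02015363797545433), 0.030630076304078102)
t 39.5 pos [ 0.4575 -0.421   0.2033] yaw -92.75 gap 0.266 F [ 0.4 -0.1 -2.5]
rows 7 rot/row [0.0002, 0.0002, 0.0001]
[-0.0576, -0.0054, -0.0023]
[-0.0576, -0.0054, -0.0023]
[-0.0576, -0.0054, -0.0023]
[-0.0576, -0.0054, -0.0023]
[-0.0576, -0.0053, -0.0024]
[-0.0576, -0.0053, -0.0024]
[-0.0576, -0.0053, -0.0024]
```

```bash
python3 -m inch '{"linear":[[-0.057,-0.0055,-0.004],[-0.057,-0.0055,-0.003],[-0.057,-0.0055,-0.003],[-0.057,-0.0055,-0.003],[-0.057,-0.0055,-0.003]],"rotation":[[0,0,0],[0,0,0],[0,0,0],[0,0,0],[0,0,0]],"gripper":[0.15,0.15,0.15,0.15,0.15]}'
python3 -m inch '{"linear":[[-0.055,-0.005,0],[-0.04,-0.004,0],[-0.01,-0.001,0],[0,0,0],[0,0,0]],"rotation":[[0,0,0],[0,0,0],[0,0,0],[0,0,0],[0,0,0]],"gripper":[0.15,0.15,0.15,0.15,0.15]}'
python3 p.py 0.515 -0.02 0.17 -92.8 1
```

```text
time_s: 40.12
tool_pos: [0.4964, -0.1321, 0.214]
eef_rot: [-0.001, -0.687, 0.726, 0.004]
ft_force: [0.7, 0.8, -0.7]
finger_gap: 0.266
time_s: 40.75
tool_pos: [0.5086, -0.0221, 0.2091]
eef_rot: [-0.004, -0.689, 0.725, 0.007]
ft_force: [0.7, 0.0, -0.7]
finger_gap: 0.266
t 40.75 pos [ 0.5086 -0.0221  0.2091] yaw -92.91 gap 0.266 F [ 0.7  0.  -0.7]
rows 1 rot/row [0.0168, 0.0039, -0.0019]
[-0.0023, -0.0069, 0.039]
```

```bash
python3 -m inch '{"linear":[[-0.0025,-0.007,0.015],[0,0,0.015],[0,0,0]],"rotation":[[0.017,0.004,-0.002],[0,0,0],[0,0,0]],"gripper":[0.15,0.15,0.15]}'
python3 p.py 0.515 -0.02 0.15 -92.8 1
```

```text
time_s: 41.12
tool_pos: [0.5151, -0.0234, 0.1776]
eef_rot: [-0.0, -0.688, 0.726, -0.0]
ft_force: [0.3, 0.6, -0.6]
finger_gap: 0.265
t 41.12 pos [ 0.5151 -0.0234  0.1776] yaw -93.05 gap 0.265 F [ 0.3  0.6 -0.6]
rows 1 rot/row [0.0004, -0.0007, -0.0044]
[-0.0034, 0.0002, 0.0276]
```

```bash
python3 -m inch '{"linear":[[-0.0035,0,0.015],[0,0,0.008],[0,0,0],[0,0,0]],"rotation":[[0,0,-0.004],[0,0,0],[0,0,0],[0,0,0]],"gripper":[0.15,0.15,0.15,0.15]}'
python3 p.py 0.515 -0.02 0.15 -92.8 1
python3 - <<'E'
from h import *
im,d=snap('scene','s9')
cv2.imwrite('pics/c12.png',cv2.resize(im[150:250,220:340],None,fx=6,fy=6,interpolation=cv2.INTER_CUBIC))
E
```

```text
time_s: 41.62
tool_pos: [0.5153, -0.0204, 0.1533]
eef_rot: [-0.0, -0.689, 0.725, -0.0]
ft_force: [-0.4, -0.3, -1.7]
finger_gap: 0.266
t 41.62 pos [ 0.5153 -0.0204  0.1533] yaw -92.86 gap 0.266 F [-0.4 -0.3 -1.7]
rows 1 rot/row [0.0005, -0.0007, -0.0011]
[-0.0004, 0.0004, 0.0033]
```

View pics/c12.png

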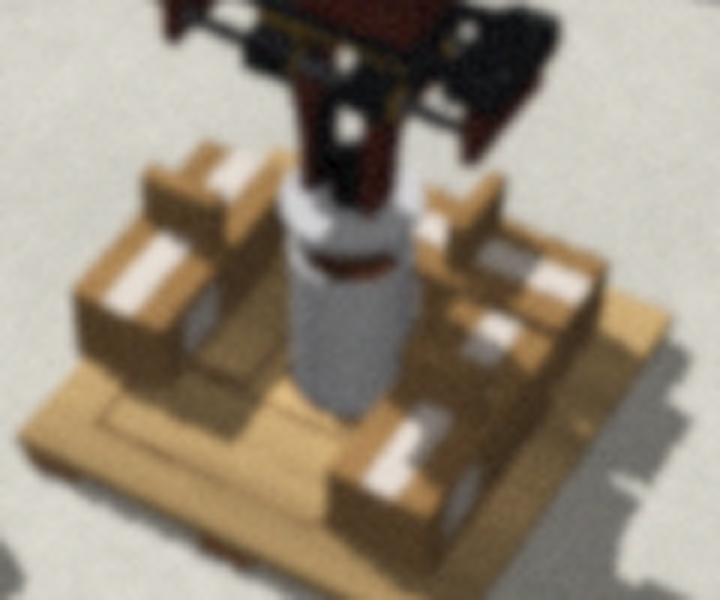

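The lid hangs level over the pot mouth at about (345,220) in the crop. I'll lower it in small steps.

```bash
python3 -m inch '{"linear":[[0,0,0.009],[0,0,0.005],[0,0,0]],"rotation":[[0,0,0],[0,0,0],[0,0,0]],"gripper":[0.15,0.15,0.15]}'
python3 p.py 0.515 -0.02 0.1265 -92.8 1
```

```text
time_s: 42.05
tool_pos: [0.5157, -0.0203, 0.1389]
eef_rot: [-0.0, -0.689, 0.724, -0.0]
ft_force: [0.4, -0.4, -1.3]
finger_gap: 0.266
t 42.05 pos [ 0.5157 -0.0203  0.1389] yaw -92.85 gap 0.266 F [ 0.4 -0.4 -1.3]
rows 1 rot/row [-0.0006, -0.0007, -0.0009]
[-0.0003, 0.0007, 0.0124]
```

```bash
python3 -m inch '{"linear":[[0,0.0007,0.006],[0,0,0.003],[0,0,0]],"rotation":[[0,0,0],[0,0,0],[0,0,0]],"gripper":[0.15,0.15,0.15]}'
python3 p.py 0.515 -0.02 0.1265 -92.8 1
```

```text
time_s: 42.42
tool_pos: [0.5149, -0.0203, 0.1292]
eef_rot: [-0.0, -0.689, 0.724, -0.0]
ft_force: [-0.0, -0.1, -1.8]
finger_gap: 0.266
t 42.42 pos [ 0.5149 -0.0203  0.1292] yaw -92.85 gap 0.266 F [-0.  -0.1 -1.8]
rows 1 rot/row [-0.0006, -0.0007, -0.0009]
[-0.0003, -0.0001, 0.0027]
```

The plug is already below the rim with no contact force. I go down the rest of the way, release and lift.

```bash
python3 -m inch '{"linear":[[0,0,0.002],[0,0,0.001],[0,0,0],[0,0,0]],"rotation":[[0,0,0],[0,0,0],[0,0,0],[0,0,0]],"gripper":[0.15,0.15,0.15,0.15]}'
python3 p.py 0.515 -0.02 0.1265 -92.8 1
python3 -m inch '{"linear":[[0,0,0],[0,0,0],[0,0,0],[0,0,0]],"rotation":[[0,0,0],[0,0,0],[0,0,0],[0,0,0]],"gripper":[0.4,0.6,0.6,0.6]}'
python3 p.py 0.515 -0.02 0.1265 -92.8 1
```

```text
time_s: 42.92
tool_pos: [0.5153, -0.0203, 0.1265]
eef_rot: [0.0, -0.689, 0.724, -0.001]
ft_force: [0.2, -0.7, -1.5]
finger_gap: 0.265
t 42.92 pos [ 0.5153 -0.0203  0.1265] yaw -92.85 gap 0.265 F [ 0.2 -0.7 -1.5]
rows 1 rot/row [-0.0014, -0.0007, -0.0009]
[-0.0003, 0.0003, 0.0]
time_s: 43.42
tool_pos: [0.5157, -0.0204, 0.1268]
eef_rot: [0.001, -0.689, 0.724, -0.001]
ft_force: [-0.8, 0.0, 0.8]
finger_gap: 0.596
t 43.42 pos [ 0.5157 -0.0204  0.1268] yaw -92.85 gap 0.596 F [-0.8  0.   0.8]
rows 1 rot/row [-0.0023, -0.0008, -0.0009]
[-0.0003, 0.0007, 0.0003]
```

Lift, then move off towards -y so both cameras can see.

```bash
python3 -m inch '{"linear":[[0,0,-0.03],[0,0,-0.05],[0,0,-0.05],[0,0,0]],"rotation":[[0,0,0],[0,0,0],[0,0,0],[0,0,0]],"gripper":[0.7,0.7,0.7,0.7]}'
python3 -m inch '{"linear":[[0.05,0,0],[0.055,0,0],[0.055,0,0],[0.055,0,0],[0.055,0,0]],"rotation":[[0,0,0],[0,0,0],[0,0,0],[0,0,0],[0,0,0]],"gripper":[0.7,0.7,0.7,0.7,0.7]}'
python3 -m inch '{"linear":[[0,0,0],[0,0,0]],"rotation":[[0,0,0],[0,0,0]],"gripper":[0.7,0.7]}'
python3 - <<'E'
from h import *
im,d=snap('scene','s10');a=cv2.resize(im[150:260,210:350],None,fx=2.8,fy=2.8,interpolation=cv2.INTER_CUBIC)
im,d=snap('top','top10');b=cv2.resize(im[170:275,235:340],(400,400),interpolation=cv2.INTER_CUBIC)
a=cv2.copyMakeBorder(a,0,400-a.shape[0],0,0,cv2.BORDER_CONSTANT);cv2.imwrite('pics/c13.png',np.hstack([a,b]))
E
python3 m.py top10|egrep '^~50|^>56'
```

```text
time_s: 43.92
tool_pos: [0.5151, -0.0202, 0.26]
eef_rot: [-0.0, -0.689, 0.724, -0.0]
ft_force: [0.0, 0.2, -0.5]
finger_gap: 0.699
time_s: 44.55
tool_pos: [0.5006, -0.2931, 0.256]
eef_rot: [-0.0, -0.692, 0.722, 0.002]
ft_force: [0.4, 0.1, 0.1]
finger_gap: 0.7
time_s: 44.8
tool_pos: [0.499, -0.2955, 0.2533]
eef_rot: [-0.001, -0.69, 0.724, 0.003]
ft_force: [0.9, 0.5, -0.3]
finger_gap: 0.699
~50 px [343.7 129.1] n 223 rect 0.813 -0.2008 0.0495 0.0841 75.8 mean [ 0.8048 -0.1967] pca 166.0 zmed 0.0462
~50 px [276.3 144. ] n 471 rect 0.758 0.0175 0.0793 0.0771 62.8 mean [0.7576 0.0179] pca 87.3 zmed 0.0494
~50 px [135.1 227.3] n 697 rect 0.4945 0.4647 0.0489 0.1488 88.3 mean [0.4945 0.4635] pca 178.3 zmed 0.0501
>56 px [346.3 122.9] n 137 rect 0.818 -0.2025 0.0369 0.0388 32.6 mean [ 0.8171 -0.2015] pca 127.1 zmed 0.0739
>56 px [245.2 142.9] n 376 rect 0.7547 0.1138 0.0621 0.0614 0.3 mean [0.7476 0.1115] pca 110.1 zmed 0.1054
>56 px [266.4 208.9] n 763 rect 0.5499 0.0487 0.0562 0.1301 87.2 mean [0.5492 0.0486] pca 177.1 zmed 0.0698
>56 px [321.4 222.1] n 781 rect 0.5088 -0.1195 0.0557 0.1299 89.2 mean [ 0.5078 -0.1199] pca 178.6 zmed 0.0697
>56 px [379.4 215.5] n 596 rect 0.5058 -0.2385 0.0626 0.0669 86.3 mean [ 0.5071 -0.2329] pca 159.7 zmed 0.3751
>56 px [289.1 218.9] n 429 rect 0.5149 -0.0204 0.0654 0.0657 90.0 mean [ 0.5147 -0.0206] pca -157.5 zmed 0.1197
>56 px [277.4 242.1] n 772 rect 0.4473 0.0153 0.1292 0.0558 87.1 mean [0.4471 0.0151] pca 87.0 zmed 0.0695
```

View pics/c13.png

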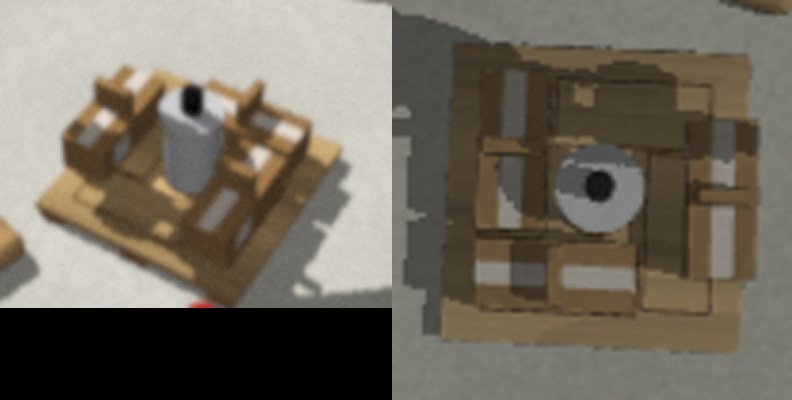

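View pics/s10.png

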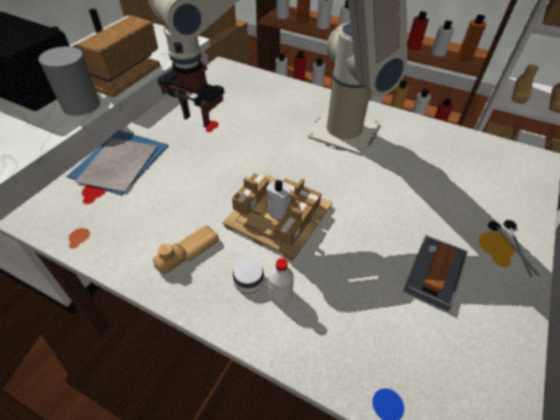

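The top view shows the knock has happened. The carton in place 1 now lies at (0.509,-0.1195), seen at (722,195) in the crop. The lid and pot are well seated. I'll regrasp that carton.

```bash
python3 p.py 0.5088 -0.1195 0.17 -1.1
```

```text
t 44.9 pos [ 0.4993 -0.2948  0.2537] yaw -92.61 gap 0.701 F [ 0.1  0.3 -0. ]
rows 10 rot/row [0.0002, 0.0007, -0.1597]
[-0.0175, -0.0002, 0.0084]
[-0.0173, -0.003, 0.0084]
[-0.0166, -0.0057, 0.0084]
[-0.0155, -0.0083, 0.0084]
[-0.014, -0.0106, 0.0084]
[-0.0121, -0.0127, 0.0084]
[-0.01, -0.0145, 0.0084]
[-0.0075, -0.0159, 0.0084]
[-0.0049, -0.0169, 0.0084]
[-0.0022, -0.0174, 0.0084]
```

```bash
python3 -m inch '{"linear":[[-0.0175,0,0.004],[-0.017,-0.003,0.004],[-0.0165,-0.006,0.004],[-0.0155,-0.008,0.004],[-0.014,-0.0105,0.004]],"rotation":[[0,0.001,-0.16],[0,0.001,-0.16],[0,0.001,-0.16],[0,0,-0.16],[0,0,-0.16]],"gripper":[0.8,0.9,1,1,1]}'
python3 -m inch '{"linear":[[-0.012,-0.0125,0.005],[-0.01,-0.0145,0.005],[-0.0075,-0.016,0.005],[-0.005,-0.016,0.005],[0,0,0]],"rotation":[[0,0,-0.16],[0,0,-0.16],[0,0,-0.16],[0,0,-0.16],[0,0,-0.08]],"gripper":[1,1,1,1,1]}'
python3 p.py 0.5088 -0.1195 0.12 -1.1 2
```

```text
time_s: 45.52
tool_pos: [0.5037, -0.1986, 0.2335]
eef_rot: [0.001, 0.924, -0.382, -0.002]
ft_force: [-0.0, 0.3, 0.0]
finger_gap: 0.999
time_s: 46.15
tool_pos: [0.5029, -0.1179, 0.2132]
eef_rot: [-0.001, 1.0, -0.013, -0.002]
ft_force: [0.6, 0.1, -0.7]
finger_gap: 1.0
t 46.15 pos [ 0.5029 -0.1179  0.2132] yaw -1.46 gap 1.0 F [ 0.6  0.1 -0.7]
rows 2 rot/row [-0.0007, 0.0022, -0.0032]
[0.0032, 0.0008, 0.0466]
[0.0031, 0.0008, 0.0466]
```

```bash
python3 -m inch '{"linear":[[0.006,0.001,0.03],[0,0,0.03],[0,0,0.02],[0,0,0]],"rotation":[[0,0.004,-0.006],[0,0,0],[0,0,0],[0,0,0]],"gripper":[1,1,1,1]}'
python3 p.py 0.5088 -0.1195 0.076 -1.1 1
```

```text
time_s: 46.65
tool_pos: [0.5092, -0.1127, 0.1325]
eef_rot: [-0.001, 1.0, -0.004, 0.001]
ft_force: [-0.4, 0.0, 0.2]
finger_gap: 0.998
t 46.65 pos [ 0.5092 -0.1127  0.1325] yaw -0.51 gap 0.998 F [-0.4  0.   0.2]
rows 1 rot/row [-0.0013, -0.0023, 0.0103]
[-0.0005, 0.0069, 0.0565]
```

```bash
python3 -m inch '{"linear":[[-0.0005,0.007,0.015],[0,0,0.018],[0,0,0.012],[0,0,0]],"rotation":[[-0.001,-0.002,0.01],[0,0,0],[0,0,0],[0,0,0]],"gripper":[1,0.8,0.6,0.4]}'
python3 p.py 0.5088 -0.1195 0.076 -1.1 1
```

```text
time_s: 47.15
tool_pos: [0.5103, -0.1196, 0.0875]
eef_rot: [0.0, 1.0, -0.009, 0.002]
ft_force: [-1.0, -0.4, -0.0]
finger_gap: 0.701
t 47.15 pos [ 0.5103 -0.1196  0.0875] yaw -1.02 gap 0.701 F [-1.  -0.4 -0. ]
rows 1 rot/row [0.0009, -0.0042, 0.0014]
[-0.0015, -0.0001, 0.0115]
```

```bash
python3 -m inch '{"linear":[[-0.0015,0,0.007],[0,0,0.004],[0,0,0],[0,0,0],[0,0,0]],"rotation":[[0.001,-0.004,0.001],[0,0,0],[0,0,0],[0,0,0],[0,0,0]],"gripper":[0.5,0.4,0.3,0.05,0.05]}'
python3 -m inch '{"linear":[[0,0,0],[0,0,0]],"rotation":[[0,0,0],[0,0,0]],"gripper":[0.05,0.05]}'
python3 p.py 0.5088 -0.1195 0.076 -1.1 1
```

```text
time_s: 47.78
tool_pos: [0.5088, -0.1198, 0.0769]
eef_rot: [0.0, 1.0, -0.009, 0.0]
ft_force: [-1.2, -0.2, -4.4]
finger_gap: 0.138
time_s: 48.02
tool_pos: [0.5088, -0.1198, 0.0769]
eef_rot: [0.0, 1.0, -0.009, 0.0]
ft_force: [-1.0, -1.0, -0.8]
finger_gap: 0.136
t 48.02 pos [ 0.5088 -0.1198  0.0769] yaw -1.09 gap 0.136 F [-1.  -1.  -0.8]
rows 1 rot/row [0.0001, -0.0007, 0.0002]
[-0.0001, -0.0003, 0.0009]
```

```bash
python3 -m inch '{"linear":[[0,0,-0.015],[0,0,-0.01],[0,0,0]],"rotation":[[0,0,0],[0,0,0],[0,0,0]],"gripper":[0.05,0.05,0.05]}'
python3 p.py 0.4815 -0.0885 0.1 -2.8 2
```

```text
time_s: 48.4
tool_pos: [0.509, -0.1198, 0.1037]
eef_rot: [0.0, 1.0, -0.009, 0.001]
ft_force: [-0.5, -0.4, -4.1]
finger_gap: 0.135
t 48.4 pos [ 0.509  -0.1198  0.1037] yaw -1.09 gap 0.135 F [-0.5 -0.4 -4.1]
rows 2 rot/row [0.0001, -0.0005, 0.015]
[-0.0141, -0.0154, 0.0018]
[-0.0143, -0.0152, 0.0018]
```

```bash
python3 -m inch '{"linear":[[-0.013,-0.01,0],[-0.012,-0.01,0],[-0.003,-0.008,0],[0,0,0],[0,0,0]],"rotation":[[0,0,0.015],[0,0,0.015],[0,0,0],[0,0,0],[0,0,0]],"gripper":[0.05,0.05,0.05,0.05,0.05]}'
python3 p.py 0.4815 -0.0885 0.0775 -2.8 1
```

```text
time_s: 49.02
tool_pos: [0.4788, -0.0882, 0.1032]
eef_rot: [-0.0, 1.0, -0.025, -0.0]
ft_force: [-0.1, 0.3, -4.7]
finger_gap: 0.136
t 49.02 pos [ 0.4788 -0.0882  0.1032] yaw -2.89 gap 0.136 F [-0.1  0.3 -4.7]
rows 1 rot/row [-0.0002, 0.0004, -0.0015]
[0.0028, 0.0002, 0.0257]
```

```bash
python3 -m inch '{"linear":[[0.0025,0,0.01],[0,0,0.008],[0,0,0.004],[0,0,0]],"rotation":[[0,0,0],[0,0,0],[0,0,0],[0,0,0]],"gripper":[0.05,0.05,0.05,0.05]}'
python3 p.py 0.4815 -0.0885 0.0775 -2.8 1
```

```text
time_s: 49.52
tool_pos: [0.4819, -0.0889, 0.079]
eef_rot: [-0.0, 1.0, -0.026, -0.0]
ft_force: [-0.4, 0.5, -3.7]
finger_gap: 0.138
t 49.52 pos [ 0.4819 -0.0889  0.079 ] yaw -2.92 gap 0.138 F [-0.4  0.5 -3.7]
rows 1 rot/row [-0.0002, 0.0007, -0.0022]
[-0.0005, -0.0003, 0.0015]
```

```bash
python3 -m inch '{"linear":[[0,0,0.0015],[0,0,0.001],[0,0,0],[0,0,0],[0,0,0]],"rotation":[[0,0,-0.002],[0,0,0],[0,0,0],[0,0,0],[0,0,0]],"gripper":[0.05,0.05,0.05,0.4,0.6]}'
python3 -m inch '{"linear":[[0,0,0],[0,0,-0.03],[0,0,-0.05],[0,0,-0.05],[0,0,-0.02]],"rotation":[[0,0,0],[0,0,0],[0,0,0],[0,0,0],[0,0,0]],"gripper":[0.6,0.6,0.6,0.6,0.6]}'
python3 -m inch '{"linear":[[0,0.05,0],[0,0.055,0],[0,0.055,0],[0,0.055,0],[0,0,0]],"rotation":[[0,0,0],[0,0,0],[0,0,0],[0,0,0],[0,0,0]],"gripper":[0.6,0.6,0.6,0.6,0.6]}'
python3 - <<'E'
from h import *
im,d=snap('scene','s11');a=cv2.resize(im[150:260,210:350],None,fx=2.8,fy=2.8,interpolation=cv2.INTER_CUBIC)
im,d=snap('top','top11');b=cv2.resize(im[170:275,235:340],(400,400),interpolation=cv2.INTER_CUBIC)
a=cv2.copyMakeBorder(a,0,400-a.shape[0],0,0,cv2.BORDER_CONSTANT);cv2.imwrite('pics/c14.png',np.hstack([a,b]))
X=pts('top',d);k=(np.hypot(X[...,0]-.515,X[...,1]+.0205)<.033)&(X[...,2]>.11)&(X[...,2]<.128)
P=X[k];s=np.linalg.lstsq(np.c_[P[:,:2],np.ones(len(P))],P[:,2],rcond=None)[0]
print('disc z',np.median(P[:,2]),'tilt',np.hypot(*s[:2]),len(P))
E
python3 m.py top11|egrep '^~50|^>56'
```

```text
time_s: 50.15
tool_pos: [0.4832, -0.0892, 0.0778]
eef_rot: [0.0, 1.0, -0.024, 0.001]
ft_force: [-0.7, 0.3, 0.5]
finger_gap: 0.323
time_s: 50.78
tool_pos: [0.4822, -0.089, 0.231]
eef_rot: [-0.0, 1.0, -0.024, -0.001]
ft_force: [0.2, 0.0, 0.3]
finger_gap: 0.597
time_s: 51.4
tool_pos: [0.4741, -0.31, 0.2352]
eef_rot: [0.001, 1.0, -0.023, 0.004]
ft_force: [0.1, 0.1, 0.0]
finger_gap: 0.604
disc z 0.11940684583257113 tilt 0.005576215904997906 335
~50 px [343.9 128.6] n 221 rect 0.8128 -0.2002 0.0498 0.0838 69.9 mean [ 0.8063 -0.1975] pca 161.8 zmed 0.0468
~50 px [276.2 143.9] n 463 rect 0.7588 0.0174 0.0754 0.0782 21.1 mean [0.7579 0.0181] pca 160.3 zmed 0.0501
~50 px [135.1 227.3] n 699 rect 0.4946 0.4653 0.049 0.149 88.0 mean [0.4946 0.4635] pca 178.6 zmed 0.05
>56 px [346.3 123.2] n 141 rect 0.8188 -0.2026 0.038 0.0392 58.4 mean [ 0.8165 -0.2015] pca 164.6 zmed 0.074
>56 px [245.1 142.8] n 373 rect 0.7544 0.1141 0.0622 0.062 62.8 mean [0.7476 0.1115] pca 112.5 zmed 0.1054
>56 px [266.4 208.8] n 766 rect 0.5497 0.0487 0.0564 0.1298 87.4 mean [0.5495 0.0486] pca 177.1 zmed 0.0698
>56 px [401.8 203.9] n 404 rect 0.523 -0.3032 0.0517 0.0859 87.1 mean [ 0.5367 -0.2932] pca 159.1 zmed 0.3558
>56 px [289.1 218.9] n 429 rect 0.5148 -0.0203 0.0652 0.0658 89.8 mean [ 0.5148 -0.0206] pca -159.5 zmed 0.1198
>56 px [311.3 229.3] n 783 rect 0.4863 -0.0897 0.0559 0.1297 87.3 mean [ 0.4857 -0.089 ] pca 177.0 zmed 0.0699
>56 px [277.4 242.1] n 773 rect 0.4474 0.0155 0.1298 0.0561 87.2 mean [0.4471 0.015 ] pca 87.1 zmed 0.0695
>56 px [415.4 253. ] n 165 rect 0.4155 -0.3174 0.0397 0.0406 85.2 mean [ 0.4175 -0.321 ] pca -148.7 zmed 0.356
```

View pics/c14.png

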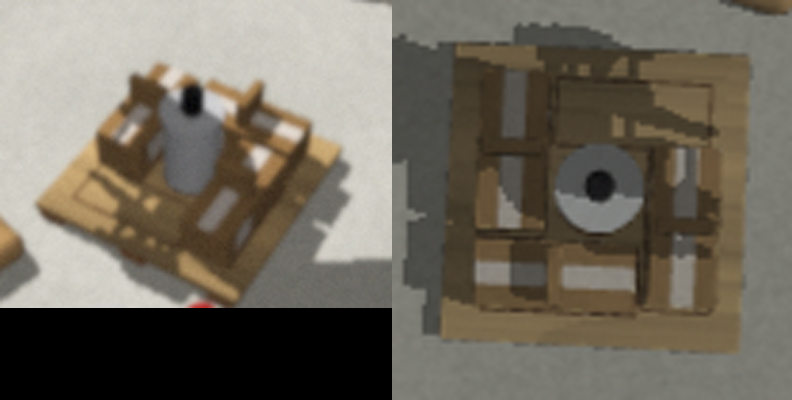

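View pics/s11.png

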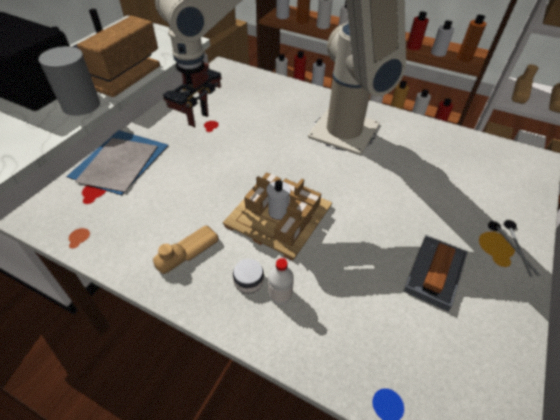

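All cartons are within 5 mm of their places. The lid disc is at 119.4 mm (nominal 120) and level, and the brush is about 3 mm from the tray centre. The arm is clear, so I'm handing in.

```bash
python3 -c "
from station import *
print(get_obs()['time_s']); print(job_done())"
```

```text
51.5
the job is handed in; nothing more can be done
None
```

The order is ready to carry, and I handed the job in at 51.5 s. The brush lies bristles down in the tray and the pot stands on the ring mark. The three cartons are in places 1, 3 and 4 (place 2 is empty), and the lid is plugged in.

After the lid went on, the check picture showed the place 1 carton knocked about 4 cm aside. I picked it up again and put it back.

**Last checks, from the top camera:**

| Item | Reading | Limit |
|---|---|---|
| Cartons from place centres | about 4–5 mm | 10 mm |
| Carton angle to the board | about 0.5° or less | 0.1 rad (5.7°) |
| Pot from ring mark (by the lid over it) | about 1.5 mm | 10 mm |
| Lid disc height | 119.4 mm (120 nominal) | – |
| Lid tilt | about 0.006 rad | 0.05 rad |
| Brush from tray centre | about 3 mm | 40 mm |

The bottle, tin and shoe last were not moved, and the arm was clear of everything. No check failed. The one disagreement is that the cartons in places 1 and 3 sat about 3–4 mm further along x than the tool position predicted, which is still within tolerance.

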